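Drift the worn maple plugs out of a hammer boring jig

ROBOT

A 6-joint arm with a two-finger parallel gripper is mounted at the origin on the work surface. World frame = base frame: x ahead of the robot, y to its left, z up, the work surface at z = 0. Lengths are in m, angles in rad, forces in N, time in s.
With the tool pointing down it reaches from about 0.35 to 0.85 m from the base axis. Payload 8.1 kg.
Tool frame: the origin (TCP) lies at the very end of the fingers, on their centre line; the grasp point (between the pads) lies 19 mm behind it; x points along the fingers, y is the direction in which the jaws open and shut, and the axes are right-handed (so a half turn about x gives the same grasp; the last joint's range is limited). The gripper opens to 93 mm and grips with 3 to 60 N. Pads are 15 mm wide; open, the fingers measure 128 mm over their backs; the gripper's body (75 mm by 188 mm) begins 65 mm behind the grasp point.
Start: joints at [1.106, 0.13, 1.488, -0, 1.523, -0.085], TCP at [0.222, 0.557, 0.219] pointing down, gripper open.
Joint ranges: [-2.96, 2.96], [-0.89, 2.26], [0.02, 2.5], [-1.34, 4.48], [0, 2.73], [-2.66, 2.66]. Speed limits (rad/s): [2.39, 2.39, 2.79, 3.14, 3.14, 3.14].

INTERFACE

Orientations are given as a rotation vector (axis times angle).
In Python, from plant import * gives the robot as it stands. The module is installed in compiled form; this text tells all that it offers.
- The arm moves only by the tool apply_moves, never from a script. Its argument "series" is a list of rows, each an object with "jaw": the gripper's target within -1 to 1 (shut at 1, half-way at 0, fully open at -1); "linear": the shift along the tool's x, y, z normalised to -1 to 1, where 1 is 0.6 m, a list of three; "roll": the turn about the tool's x normalised to -1 to 1, where 1 is 30 degrees. A call has 1 to 20 rows; each row is the pose to reach, as a shift and turn from the pose measured when the call began, along the tool's axes at that moment; what a row does not reach only later rows make up. A row lasts 1/8 s, in which the tool goes at most 62.5 mm and 10.7 degrees, less where a joint would pass 70% of its speed; a pose out of reach is approached as far as the arm can. A call with a number of a shift or a turn outside -1 to 1 is refused whole. A call with a gripper value outside its range is refused whole. The fingers move at their own pace and stop on an object; "force" is the grip in N (left out, the last holds). Time passes only in rows, so rows that repeat a pose let the fingers close. It gives the time, the measured TCP pose, the force and the opening at its end, in the units of the state.
- read_state(): the state, without advancing time (a new reading comes with each control period).
- read_camera(name): name is "scene" or "top"; returns a dict with "pixels" (400x640x3 uint8, blue, green, red), "intrinsics" (3x3 intrinsics, pixels), "rvec" (rotation vector, rad) and "tvec" (3), from world to camera coordinates, as OpenCV has them. Camera axes: x right, y down, z forward; pixel columns grow to the right and rows downward; lengths in m; the calibration is good to about 2 mm. A picture is of the moment at which its call begins. There is no depth.
- close_job(): hands the job in, once; it reports no verdict.
The state is a dict: "t": time; "q": joint angles; "dq": joint speeds; "joint_torque": joint torques, N m; "tool_pos": TCP position; "orientation": TCP orientation; "force": force on the tool from outside, world axes, zero at the start; "wrist_torque": the same for the moment, N m; "opening": finger opening in m.
Only numpy, scipy, OpenCV 4.12 (cv2) and the standard library are available. Lean on these libraries where they do the work, as an engineer would, in place of code of your own. Each camera call takes 0.05 s, during which the arm holds its last target. There are 200 camera calls.

TASK

Ready the brass hammer boring jig by laying the maple spacer frame flat in the pocket on its top, the brass guide plate squarely on the spacer, and the bronze weight upright on the middle of the guide plate, all before any plug is moved. Then take the ebony-handled drift and push it down through the guide bores until every maple plug has dropped out beneath into the catch tray (touch the plugs only with the drift), and hang the drift back in its stand. Leave spacer, guide and weight stacked in the jig, and do not disturb the try square, the damper lever or the tin.

Things in the scene. Friction and masses are not known exactly. Their poses are not given: they have to be found in the camera images.
- jig: Fixed brass boring jig on four 12 mm square iron legs over an iron catch tray. Origin: centre of the tray's underside, on the bench; z up, y along the length, x across. Tray 124 (x) by 220 (y) mm, floor 4 mm thick, rim 14 mm high. Block 66 (x) by 178 (y) mm, from 45 to 75 mm height.
- pocket (a point): Centre of the pocket's floor, on the block's top, 75 mm above the jig's origin; axes as the jig's. Pocket 55 (x) by 161 (y) mm, walls 20 mm high (tops 95 mm above the bench): end walls full width, side walls 5.5 mm thick only beyond 50 mm from the middle in y, so the middle 100 mm of both long sides is open for fingers.
- bores (a point): Middle of the block's underside, 45 mm above the jig's origin; axes as the jig's. Four vertical 16 mm through bores at x = 0, y = -64, -32, 32, 64 mm. In each, two sprung balls 59.5 mm above the bench hold the plug's taper; about 5 to 15 N on the drift pushes it past them. Once its top is below the balls it falls to the tray. The drift fits between the balls.
- spacer: Loose maple spacer frame 50 (x) by 156 (y) by 10 (z) mm, solid for the middle 36 mm of its length and with two windows 36 mm wide that clear the plugs; 60 g. Origin: centre of the underside, y along its length. Grip it across its 50 mm width at the middle. Either end may go either way. Seated, its origin is 75 mm above the jig's.
- guide: Loose brass guide plate 50 (x) by 156 (y) by 12 (z) mm, with four 18 mm through bores at y = -64, -32, 32, 64 mm; 350 g. Origin: centre of the underside, y along its length. Grip it across its 50 mm width at the middle. Either end may go either way. Seated on the spacer its origin is 85 mm above the jig's (top at 97 mm), its bores over the jig's with up to 3.5 mm of play.
- weight: Loose cast bronze weight, standing: round foot 34 mm wide and 24 mm high, above it a 20 mm wide round knob from 26 to 44 mm height; 250 g. Origin: centre of the underside. On the middle of the guide plate it clears the bores; its origin is then 97 mm above the jig's and its top 141 mm above the bench.
- drift: Loose drift: steel rod 10 mm wide and 90 mm long below, round ebony handle 22 mm wide and 50 mm long above (90 to 140 mm from the tip); 120 g. Origin: centre of the rod's lower tip, z up along the rod. It starts upright in the stand, its handle's underside resting on the stand's tube.
- stand: Fixed iron stand for the drift: an upright tube 28 mm wide outside, 16 mm inside, 94 mm high, on a round foot 70 mm wide and 3 mm thick. Origin: centre of the underside. With the drift hung in it the drift's origin is 4 mm above the stand's.
- square: Bystander: zinc try square, stock 100 mm, blade 140 mm, 14 mm thick, lying flat. Leave alone.
- lever: Bystander: maple upright damper lever, 100 mm long, 12 mm wide, 26 mm high. Leave alone.
- tin: Bystander: round tin 64 mm wide and 60 mm high. Leave alone.
- plug1: Loose maple plug in the bore at y = -64 mm of the jig (may be absent): 14 mm wide, 26 mm long, lower 9 mm tapering to 5 mm. Origin: centre of its narrow lower end. At the start upright, origin 55 mm above the jig's, its top 6 mm proud of the pocket floor; in the tray its origin is under 25 mm high.
- plug2: Loose maple plug in the bore at y = -32 mm of the jig (may be absent): 14 mm wide, 26 mm long, lower 9 mm tapering to 5 mm. Origin: centre of its narrow lower end. At the start upright, origin 55 mm above the jig's, its top 6 mm proud of the pocket floor; in the tray its origin is under 25 mm high.
- plug3: Loose maple plug in the bore at y = 32 mm of the jig (may be absent): 14 mm wide, 26 mm long, lower 9 mm tapering to 5 mm. Origin: centre of its narrow lower end. At the start upright, origin 55 mm above the jig's, its top 6 mm proud of the pocket floor; in the tray its origin is under 25 mm high.
- plug4: Loose maple plug in the bore at y = 64 mm of the jig (may be absent): 14 mm wide, 26 mm long, lower 9 mm tapering to 5 mm. Origin: centre of its narrow lower end. At the start upright, origin 55 mm above the jig's, its top 6 mm proud of the pocket floor; in the tray its origin is under 25 mm high.
There are look-alikes about, which are no part of the job. Leave any turquoise look-alike of the guide alone.

How it is judged:
On the way, in this order (a step that is already met when the one before it is completed fails the run):
1. the spacer lies flat in the jig's pocket, released, with every plug still in its bore (z of spacer in the frame of jig between 0.071 and 0.079 m and horizontal distance between spacer and jig below 0.006 m and angle between spacer's own z axis and vertical below 0.06 rad and angle between the y axis of spacer and the y axis of jig, either way round below 0.08 rad and contact force between the fingers and spacer below 0.1 N and z of each of plug1, plug2, plug3, plug4 in the frame of jig above 0.048 m), for 0.2 s.
2. the guide plate lies flat on the spacer in the pocket, released, with every plug still in its bore (z of spacer in the frame of jig between 0.071 and 0.079 m and horizontal distance between each of spacer, guide and jig below 0.006 m and angle between each of spacer, guide's own z axis and vertical below 0.06 rad and angle between the y axis of each of spacer, guide and the y axis of jig, either way round below 0.08 rad and z of guide in the frame of jig between 0.081 and 0.089 m and contact force between the fingers and guide below 0.1 N and z of each of plug1, plug2, plug3, plug4 in the frame of jig above 0.048 m), for 0.2 s.
3. the weight stands on the middle of the guide plate, released, with every plug still in its bore (z of spacer in the frame of jig between 0.071 and 0.079 m and horizontal distance between each of spacer, guide and jig below 0.006 m and angle between each of spacer, guide, weight's own z axis and vertical below 0.06 rad and angle between the y axis of each of spacer, guide and the y axis of jig, either way round below 0.08 rad and z of guide in the frame of jig between 0.081 and 0.089 m and z of weight in the frame of jig between 0.093 and 0.101 m and horizontal distance between weight and jig below 0.011 m and contact force between the fingers and weight below 0.1 N and z of each of plug1, plug2, plug3, plug4 in the frame of jig above 0.048 m), for 0.2 s.
4. every plug has dropped out beneath into the catch tray, the stack still in place (z of spacer in the frame of jig between 0.071 and 0.079 m and horizontal distance between each of spacer, guide and jig below 0.006 m and angle between each of spacer, guide, weight's own z axis and vertical below 0.06 rad and angle between the y axis of each of spacer, guide and the y axis of jig, either way round below 0.08 rad and z of guide in the frame of jig between 0.081 and 0.089 m and z of weight in the frame of jig between 0.093 and 0.101 m and horizontal distance between weight and jig below 0.011 m and z of each of plug1, plug2, plug3, plug4 in the frame of jig below 0.03 m and x of plug1 in the frame of jig between -0.065 and 0.065 m and y of plug1 in the frame of jig between -0.113 and 0.113 m and x of plug2 in the frame of jig between -0.065 and 0.065 m and y of plug2 in the frame of jig between -0.113 and 0.113 m and x of plug3 in the frame of jig between -0.065 and 0.065 m and y of plug3 in the frame of jig between -0.113 and 0.113 m and x of plug4 in the frame of jig between -0.065 and 0.065 m and y of plug4 in the frame of jig between -0.113 and 0.113 m), for 0.2 s.
At the end, for the whole second after the job is handed in: Every plug lies in the catch tray under the jig; spacer and guide flat in the pocket (4 mm in height, centred to 6 mm, square to 0.08 rad); weight upright on the guide within 11 mm of the jig's middle; drift upright and still in its stand (seated within 5 mm, centred to 6 mm) (all of step 4 and z of drift in the frame of stand between -0.001 and 0.009 m and horizontal distance between drift and stand below 0.006 m and angle between drift's own z axis and vertical below 0.1 rad and linear speed of drift below 0.02 m/s); the robot touches nothing.
It fails at once if the robot itself touches a plug (contact force between any of the fingers, the arm and plug1 above 0.3 N or contact force between any of the fingers, the arm and plug2 above 0.3 N or contact force between any of the fingers, the arm and plug3 above 0.3 N or contact force between any of the fingers, the arm and plug4 above 0.3 N).
It fails at once if a bystander (try square, damper lever, tin) is moved more than 20 mm (distance of any of square, lever, tin from where it was at the start of the episode above 0.02 m).
Of plug1, plug2, plug3, plug4 only 2 to 4 are there at a start; the rules pass over those that are not, and their reading is None.
At some moment in a run one of spacer, guide may be knocked a few centimetres aside while the robot is not near it.
It also fails if it takes over 192 s, if anything falls off the work surface, if the arm or the gripper's body presses on something with over 40 N, if the wrist force passes 120 N, or if a joint passes its speed limit or range.

## Working session

There is one attempt and no reset: what is moved stays moved. The work goes in short steps, Python scripts to look and compute and a tool call to move; the robot and the scene stay as the last step left them, time stands still between calls to the robot, and variables do not carry over. Pictures are saved under pics/ and viewed, about 12 in all and at most 16, crops included, and the job is handed in when it is done.

Besides the shell and the picture viewer there is one more tool, called after ">>>" as name(argument=value, ...) on one line, values as JSON. apply_moves: Moves the arm, as the interface text tells. Its arguments: {"type":"object","properties":{"series":{"type":"array"},"force":{"type":"number"}},"required":["series"]}

```bash
mkdir -p pics; cat > h.py <<'E'
from plant import *
import numpy as np, cv2
def cam(n):
    c=read_camera(n); c['R']=cv2.Rodrigues(np.array(c['rvec'],float))[0]; c['t']=np.array(c['tvec'],float).ravel(); c['K']=np.array(c['intrinsics'],float); c['px']=np.array(c['pixels'],np.uint8); return c
def ray(c,u,v,z):
    d=c['R'].T@np.linalg.inv(c['K'])@np.array([u,v,1.]); o=-c['R'].T@c['t']
    return o+d*(z-o[2])/d[2]
def proj(c,p):
    q=c['K']@(c['R']@np.array(p,float)+c['t']); return q[:2]/q[2]
E
python3 - <<'E'
from h import *
for n in('scene','top'):
    c=cam(n); cv2.imwrite(f'pics/{n}0.png',c['px']); print(n,c['K'].tolist(),-c['R'].T@c['t'],c['R'].round(2).tolist())
s=read_state(); print(s)
E
```

```text
scene [[409.5776467097555, 0.0, 327.2165293365642], [0.0, 409.5776467097555, 200.82286326692784], [0.0, 0.0, 1.0]] [ 0.9139544  -0.76832426  0.84968412] [[0.91, 0.42, -0.0], [0.28, -0.6, -0.75], [-0.32, 0.68, -0.66]]
top [[472.9838619364475, 0.0, 314.13765353290677], [0.0, 472.9838619364475, 206.35765438505518], [0.0, 0.0, 1.0]] [0.40070636 0.02513082 1.76510794] [[0.02, -1.0, 0.01], [-1.0, -0.02, -0.06], [0.06, -0.0, -1.0]]
{'t': 0.1, 'q': array([ 1.10560845e+00,  1.31038047e-01,  1.48918985e+00,  2.02356422e-05,
        1.52302665e+00, -8.54023361e-02]), 'dq': array([-0.0004105 , -0.00119933, -0.00126723, -0.00129803, -0.00222003,
        0.00034018]), 'joint_torque': array([ 8.71042084e-04, -5.61338067e+01, -4.93096089e+01,  7.69553916e-02,
        2.90051621e-02, -8.73602374e-06]), 'tool_pos': array([0.22216847, 0.55678343, 0.2177101 ]), 'orientation': array([ 0.29672037,  1.55065408, -0.29923646]), 'force': array([-0.33286881,  0.52263062, -0.3900289 ]), 'wrist_torque': array([ 0.01334541, -0.00098804, -0.01933826]), 'opening': 0.09265226724816246}
```

View pics/scene0.png

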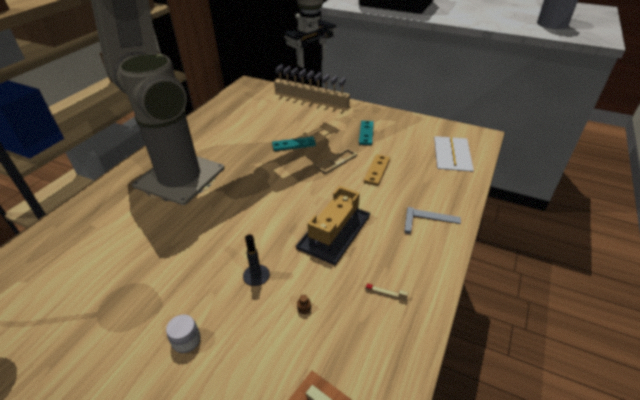

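View pics/top0.png

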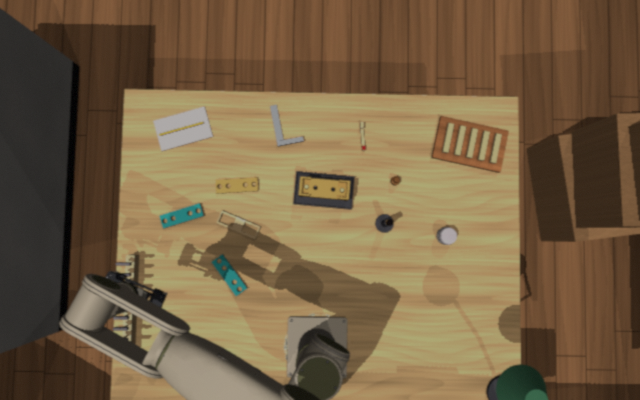

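Candidates, by top-view pixel:
- **Guide:** brass plate (237,185). The turquoise plates at (182,216) and (230,275) are look-alikes.
- **Spacer:** frame (240,222), plus something at (205,262) that may be a shadow.
- **Weight:** (396,180).
- **Drift in its stand:** (385,223).
- **Jig:** (324,190).

I'll check these in one close crop.

```bash
python3 - <<'E'
import cv2,numpy as np
t=cv2.imread('pics/top0.png'); s=cv2.imread('pics/scene0.png')
a=cv2.resize(t[160:310,155:305],(600,600),interpolation=cv2.INTER_CUBIC)[:, :]
a=cv2.resize(t[165:305,170:275],(390,520),interpolation=cv2.INTER_CUBIC)
b=cv2.resize(t[165:240,290:410],(400,250),interpolation=cv2.INTER_CUBIC)
d=cv2.resize(s[110:190,260:400],(400,270),interpolation=cv2.INTER_CUBIC)
o=np.zeros((520,790,3),np.uint8);o[:520,:390]=a;o[:250,390:]=b;o[250:520,390:]=d
o=np.clip(o*1.6,0,255).astype(np.uint8)
cv2.imwrite('pics/c1.png',o)
E
```

```text
(no output)
```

View pics/c1.png

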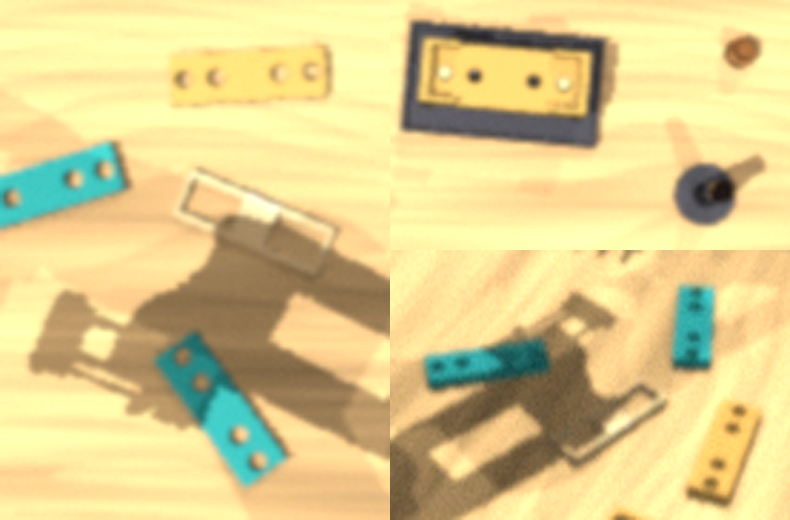

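```bash
cat >> h.py <<'E'
def up(px,k=4): return cv2.resize(px,None,fx=k,fy=k,interpolation=cv2.INTER_CUBIC)
def rect(c,mask,z,k=4):
    "largest blob of upsampled mask -> world corners at z, centre, sizes, long-axis yaw"
    cs,_=cv2.findContours(mask.astype(np.uint8),cv2.RETR_EXTERNAL,cv2.CHAIN_APPROX_NONE)
    g=max(cs,key=cv2.contourArea).reshape(-1,2); P=np.array([ray(c,(u+.5)/k-.5,(v+.5)/k-.5,z)[:2] for u,v in g])
    (m,s,a)=cv2.minAreaRect((P*1000).astype(np.float32))
    b=cv2.boxPoints((m,s,a)); e=max((b[1]-b[0],b[2]-b[1]),key=np.linalg.norm)
    yaw=np.degrees(np.arctan2(e[1],e[0]))%180
    return np.array(m).round(1),np.sort(s).round(1),round(yaw,1),(b.mean(0)).round(1)
def jawyaw():
    s=read_state();R=cv2.Rodrigues(np.array(s['orientation']))[0];return s,R
def plan(x,y,z,jaw):
    "jaw: world angle (deg) of the jaw axis; prints linear and roll in move units"
    s,R=jawyaw(); l=R.T@(np.array([x,y,z])-s['tool_pos'])/.6
    now=np.degrees(np.arctan2(R[1,1],R[0,1])); d=(jaw-now+90)%180-90
    # tool x is down: +roll about x turns the jaws clockwise seen from above
    print('pos',s['tool_pos'].round(4),'jaw',round(now,1),'xdown',R[:,0].round(3),'q6',s['q'][5].round(2),'F',s['force'].round(1),'open',round(s['opening'],4),'t',round(s['t'],2))
    print(' linear',l.round(4),'roll(alt +-6)',round(-d/30,3),'deg',round(d,1))
E
python3 - <<'E'
from h import *
c={n:cam(n) for n in('top','scene')}
for n in c:
    print(n); I=up(c[n]['px']); h=cv2.cvtColor(I,cv2.COLOR_BGR2HSV)
    for nm,(u,v) in dict(guide=(224*1,185),wood=(260,160),jigb=(324,180),tray=(324,204),sp=(241,222)).items():
        if n=='top': print(nm,h[v*4,u*4])
c0=c['top']; I=up(c0['px']);h=cv2.cvtColor(I,cv2.COLOR_BGR2HSV).astype(int)
def win(m,x0,x1,y0,y1):
    o=np.zeros_like(m); o[y0*4:y1*4,x0*4:x1*4]=m[y0*4:y1*4,x0*4:x1*4]; return o
dark=h[...,2]<85
print('tray',rect(c0,win(dark|((h[...,1]>130)),285,362,165,215),.014))
for st in(120,130,140):
  br=(h[...,1]>st)&(h[...,2]>90)
  print('guide',st,rect(c0,win(br,210,265,172,198),.012)); print('block',rect(c0,win(br,296,354,172,206),.090))
print('foot',rect(c0,win(dark,370,400,208,236),.003))
print('weight',rect(c0,win((h[...,1]>125)&(h[...,2]<130),386,406,172,190),.04))
# plugs: pale in jig
pale=(h[...,1]<90)&(h[...,2]>120)
for w in((298,316),(332,350)): print('plug',rect(c0,win(pale,*w,178,200),.081))
for st in(60,70,80,90): print('spacer',rect(c0,win(((h[...,1]<st)&(h[...,2]>120)),212,268,205,245),.010))
plan(.4,.2,.2,90)
E
```

```text
top
guide [ 22 137 169]
wood [ 19 105 172]
jigb [ 20 138 153]
tray [128  17  59]
sp [ 26  68 173]
scene
tray (array([575.8, -17.4]), array([122.2, 218.1]), np.float32(85.8), array([575.8, -17.4], dtype=float32))
guide 120 (array([587.8, 307.5]), array([ 52.9, 159.6]), np.float32(94.7), array([587.8, 307.5], dtype=float32))
block (array([575.3, -16.4]), array([ 71. , 180.2]), np.float32(85.8), array([575.3, -16.4], dtype=float32))
guide 130 (array([587.6, 307.3]), array([ 48.1, 154.5]), np.float32(94.6), array([587.6, 307.3], dtype=float32))
block (array([575.2, -16.7]), array([ 69. , 177.1]), np.float32(85.8), array([575.2, -16.7], dtype=float32))
guide 140 (array([587.2, 381. ]), array([0., 0.]), np.float32(0.0), array([587.2, 381. ], dtype=float32))
block (array([569.2, -68.9]), array([65.9, 66.9]), np.float32(0.8), array([569.2, -68.9], dtype=float32))
foot (array([ 457.5, -244.7]), array([63.4, 63.9]), np.float32(171.0), array([ 457.5, -244.7], dtype=float32))
weight (array([ 614. , -277.4]), array([30.4, 35.1]), np.float32(117.7), array([ 614. , -277.4], dtype=float32))
plug (array([580.3,  48.8]), array([ 9.9, 12.5]), np.float32(91.1), array([580.3,  48.8], dtype=float32))
plug (array([570.6, -79.3]), array([10.1, 10.2]), np.float32(136.1), array([570.6, -79.3], dtype=float32))
spacer (array([460.3, 290.5]), array([11.1, 38. ]), np.float32(67.7), array([460.3, 290.5], dtype=float32))
spacer (array([459.6, 291.7]), array([14.9, 45.4]), np.float32(67.2), array([459.6, 291.7], dtype=float32))
spacer (array([464.7, 307.6]), array([ 19.4, 119.4]), np.float32(67.2), array([464.7, 307.6], dtype=float32))
spacer (array([456.4, 293.6]), array([ 27.6, 156.3]), np.float32(71.0), array([456.4, 293.6], dtype=float32))
pos [0.2223 0.5569 0.218 ] jaw 68.2 xdown [-0.001 -0.001 -1.   ] q6 -0.09 F [ 0.1  0.4 -0.4] open 0.0929 t 0.2
 linear [ 0.0305 -0.4426  0.4957] roll(alt +-6) -0.725 deg 21.8
```

>>> apply_moves(series=[{"jaw":-1,"linear":[-0.137,-0.535,0.623],"roll":1},{"jaw":-1,"linear":[-0.137,-0.535,0.623],"roll":1},{"jaw":-1,"linear":[-0.137,-0.535,0.623],"roll":1},{"jaw":-1,"linear":[-0.137,-0.535,0.623],"roll":1},{"jaw":-1,"linear":[-0.137,-0.535,0.623],"roll":1},{"jaw":-1,"linear":[-0.137,-0.535,0.623],"roll":1},{"jaw":-1,"linear":[-0.137,-0.535,0.623],"roll":1},{"jaw":-1,"linear":[-0.137,-0.535,0.623],"roll":1},{"jaw":-1,"linear":[-0.137,-0.535,0.623],"roll":1},{"jaw":-1,"linear":[-0.137,-0.535,0.623],"roll":1}], force=20)

```text
t: 1.45
tool_pos: [0.4502, 0.1205, 0.3002]
orientation: [0.705, 1.454, -0.707]
force: [0.4, 1.4, 0.1]
opening: 0.0929
```

```bash
python3 - <<'E'
from h import *
c=cam('top'); cv2.imwrite('pics/top1.png',c['px'])
s=cam('scene'); cv2.imwrite('pics/scene1.png',s['px'])
a=cv2.resize(c['px'][170:270,200:300],(400,400),interpolation=cv2.INTER_CUBIC)
b=cv2.resize(s['px'][100:200,300:400],(400,400),interpolation=cv2.INTER_CUBIC)
cv2.imwrite('pics/c2.png',np.clip(np.hstack([a,b])*1.5,0,255).astype(np.uint8))
# hand corners from first crop
P=[ray(c,u/3.714+170-.4,v/3.714+165-.4,.010)[:2].round(4) for u,v in((195,168),(338,230),(318,275),(175,215))]
print(P,np.mean(P,0)); plan(.46,.29,.15,-23)
E
```

```text
[array([0.4937, 0.3589]), array([0.4346, 0.2145]), array([0.3894, 0.2332]), array([0.4464, 0.3774])] [0.441025 0.296   ]
pos [0.4498 0.1215 0.3001] jaw 38.3 xdown [-0.001 -0.001 -1.   ] q6 -0.51 F [-0.5  0.6  0.1] open 0.0931 t 1.55
 linear [ 0.25    0.1879 -0.2097] roll(alt +-6) 2.044 deg -61.3
```

View pics/c2.png

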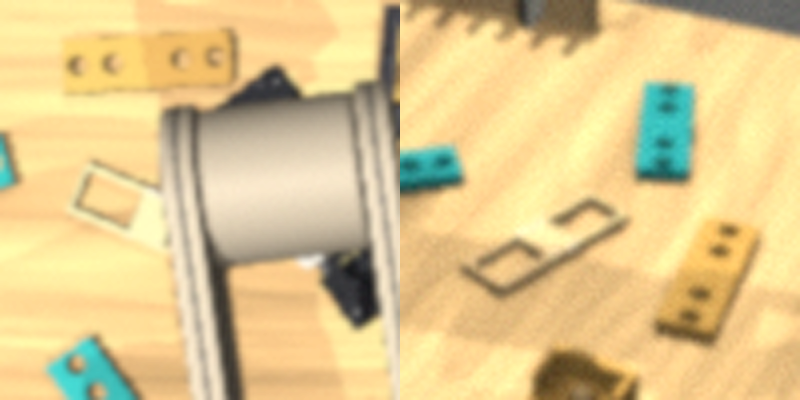

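>>> apply_moves(series=[{"jaw":-1,"linear":[0.2,0.168,-0.238],"roll":1},{"jaw":-1,"linear":[0.2,0.168,-0.238],"roll":1},{"jaw":-1,"linear":[0.2,0.168,-0.238],"roll":1},{"jaw":-1,"linear":[0.2,0.168,-0.238],"roll":1},{"jaw":-1,"linear":[0.2,0.168,-0.238],"roll":1}])

```text
t: 2.17
tool_pos: [0.437, 0.2983, 0.1774]
orientation: [1.093, 1.28, -1.102]
force: [-0.6, -0.6, -0.5]
opening: 0.0929
```

>>> apply_moves(series=[{"jaw":-1,"linear":[0,0,0],"roll":1},{"jaw":-1,"linear":[0,0,0],"roll":1},{"jaw":-1,"linear":[0,0,0],"roll":1},{"jaw":-1,"linear":[0,0,0],"roll":1}])

```text
t: 2.68
tool_pos: [0.437, 0.2984, 0.1785]
orientation: [1.472, 1.011, -1.481]
force: [0.6, 0.6, 0.3]
opening: 0.093
```

```bash
python3 - <<'E'
from h import *
c=cam('scene'); print(ray(c,336.2,160.5,.010)); h=cv2.cvtColor(up(c['px']),cv2.COLOR_BGR2HSV).astype(int)
cv2.imwrite('pics/scene2.png',c['px'])
a=cv2.resize(c['px'][90:200,280:390],(600,600),interpolation=cv2.INTER_CUBIC)
cv2.imwrite('pics/c3.png',np.clip(a*1.5,0,255).astype(np.uint8))
plan(.441,.296,.06,-23)
E
```

```text
[0.44905979 0.29038276 0.01      ]
pos [0.437  0.2983 0.1783] jaw -21.1 xdown [-0.005 -0.002 -1.   ] q6 0.87 F [-0.3 -0.3  0.6] open 0.0938 t 2.73
 linear [0.1971 0.0082 0.0005] roll(alt +-6) 0.063 deg -1.9
```

View pics/c3.png

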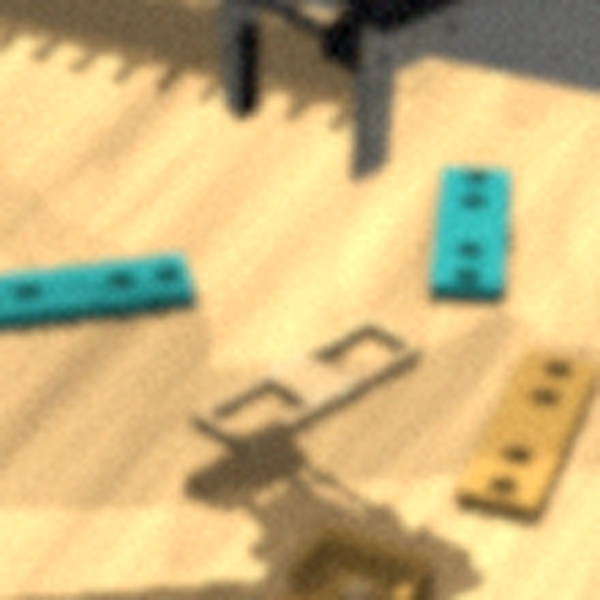

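>>> apply_moves(series=[{"jaw":-1,"linear":[0.1,0.0156,0.003],"roll":0.06},{"jaw":-1,"linear":[0.2,0.0156,0.003],"roll":0.06},{"jaw":-1,"linear":[0.25,0.0156,0.003],"roll":0.06},{"jaw":-1,"linear":[0.28,0.0156,0.003],"roll":0.06},{"jaw":-1,"linear":[0.29,0.0156,0.003],"roll":0.06},{"jaw":-1,"linear":[0.29,0.0156,0.003],"roll":0.06},{"jaw":1,"linear":[0.29,0.0156,0.003],"roll":0.06},{"jaw":1,"linear":[0.29,0.0156,0.003],"roll":0.06},{"jaw":1,"linear":[0.29,0.0156,0.003],"roll":0.06},{"jaw":1,"linear":[0.29,0.0156,0.003],"roll":0.06},{"jaw":1,"linear":[0.29,0.0156,0.003],"roll":0.06},{"jaw":1,"linear":[0.29,0.0156,0.003],"roll":0.06},{"jaw":1,"linear":[0.29,0.0156,0.003],"roll":0.06},{"jaw":1,"linear":[0.29,0.0156,0.003],"roll":0.06}])

```text
t: 4.47
tool_pos: [0.4443, 0.293, 0.0043]
orientation: [1.493, 0.994, -1.502]
force: [-2.5, -0.1, 2.4]
opening: 0.0494
```

```bash
python3 - <<'E'
from h import *
c=cam('scene'); print('guide bores scene',ray(c,377.35-.4,168.3-.4,.012))
plan(.445,.293,.17,-4.2)
E
```

```text
guide bores scene [0.59262618 0.30718107 0.012     ]
pos [0.4443 0.293  0.0044] jaw -22.9 xdown [-0.005 -0.002 -1.   ] q6 0.89 F [-2.1  0.5  3.1] open 0.0496 t 4.53
 linear [-2.761e-01  1.000e-04  5.000e-04] roll(alt +-6) -0.623 deg 18.7
```

>>> apply_moves(series=[{"jaw":1,"linear":[-0.08,0,0],"roll":0},{"jaw":1,"linear":[-0.16,0,0],"roll":0},{"jaw":1,"linear":[-0.24,0,0],"roll":-0.3},{"jaw":1,"linear":[-0.32,0,0],"roll":-0.62},{"jaw":1,"linear":[-0.32,0,0],"roll":-0.62},{"jaw":1,"linear":[-0.32,0,0],"roll":-0.62}])

```text
t: 5.28
tool_pos: [0.445, 0.2931, 0.1954]
orientation: [1.261, 1.174, -1.271]
force: [-0.9, -1.1, -1.3]
opening: 0.0498
```

```bash
python3 - <<'E'
from h import *
c=cam('scene'); cv2.imwrite('pics/scene3.png',c['px'])
plan(.5755,-.0165,.19,-4.2)
E
```

```text
pos [0.4444 0.2928 0.1945] jaw -4.4 xdown [-0.007 -0.004 -1.   ] q6 0.56 F [ 0.4 -0.6 -1.6] open 0.0494 t 5.33
 linear [0.0078 0.2573 0.4973] roll(alt +-6) -0.006 deg 0.2
```

>>> apply_moves(series=[{"jaw":1,"linear":[0.0,0.09,0.17],"roll":0},{"jaw":1,"linear":[0.0,0.13,0.25],"roll":0},{"jaw":1,"linear":[0.0,0.17,0.33],"roll":0},{"jaw":1,"linear":[0.03,0.21,0.41],"roll":0},{"jaw":1,"linear":[0.05,0.257,0.497],"roll":0},{"jaw":1,"linear":[0.07,0.257,0.497],"roll":0},{"jaw":1,"linear":[0.07,0.257,0.497],"roll":0},{"jaw":1,"linear":[0.07,0.257,0.497],"roll":0},{"jaw":1,"linear":[0.07,0.257,0.497],"roll":0}])

```text
t: 6.45
tool_pos: [0.575, -0.0152, 0.153]
orientation: [1.259, 1.175, -1.271]
force: [0.8, -0.4, -0.9]
opening: 0.0498
```

```bash
python3 - <<'E'
from h import *
c=cam('scene'); cv2.imwrite('pics/scene4.png',c['px'])
t=cam('top'); cv2.imwrite('pics/top4.png',t['px'])
a=cv2.resize(c['px'][160:270,285:385],(500,550),interpolation=cv2.INTER_CUBIC)
b=cv2.resize(t['px'][150:230,285:365],(300,300),interpolation=cv2.INTER_CUBIC)
o=np.zeros((550,800,3),np.uint8);o[:,:500]=a;o[:300,500:]=b
cv2.imwrite('pics/c4.png',np.clip(o*1.6,0,255).astype(np.uint8))
plan(.5755,-.0165,.079,-4.2)
E
```

```text
pos [ 0.5752 -0.0153  0.1533] jaw -4.3 xdown [-0.006 -0.004 -1.   ] q6 -0.04 F [ 0.5 -1.1 -0.4] open 0.0495 t 6.55
 linear [0.1238 0.0014 0.0014] roll(alt +-6) -0.003 deg 0.1
```

View pics/c4.png

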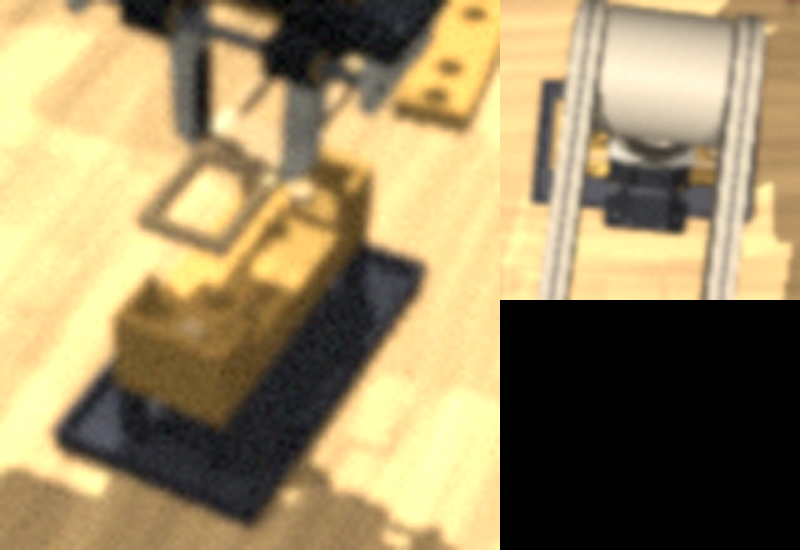

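```bash
python3 - <<'E'
from h import *
c=cam('scene'); y=np.radians(85.8); A=np.array([[np.sin(y),-np.cos(y)],[np.cos(y),np.sin(y)]]) # rows: jig x, jig y in world
def P(u,v,z): return A@(ray(c,u/5+285-.4,v/5+160-.4,z)[:2]-np.array([.5755,-.0163]))*1000
for n,u,v,z in(('sp left',143,212,.159),('sp left low',143,222,.149),('sp front low',222,252,.149),('sp front top',222,238,.159),('sp right top',268,185,.159),
 ('blk left',116,313,.095),('blk front',222,368,.095),('blk left low',118,372,.045),('blk front low',222,428,.045),
 ('tray left',55,432,.014),('tray front',250,520,.014),('tray right',425,265,.014)): print(n,P(u,v,z).round(1))
E
```

```text
sp left [-18.8 -69.5]
sp left low [-20.9 -66.6]
sp front low [ 25.3 -66.6]
sp front top [ 25.6 -67.1]
sp right top [ 26.6 -20.4]
blk left [-28.6 -84. ]
blk front [ 39.3 -91.7]
blk left low [-31.9 -79.8]
blk front low [ 37.2 -88. ]
tray left [ -54.8 -110.5]
tray front [  67.8 -112.8]
tray right [ 65.6 109.1]
```

>>> apply_moves(series=[{"jaw":1,"linear":[0.05,0,0],"roll":0},{"jaw":1,"linear":[0.084,0,0.0],"roll":0},{"jaw":1,"linear":[0.084,0,0.0],"roll":0},{"jaw":1,"linear":[0.084,0,0.0],"roll":0}])

```text
t: 7.1
tool_pos: [0.5753, -0.0157, 0.1036]
orientation: [1.259, 1.174, -1.27]
force: [0.5, 0.1, -0.1]
opening: 0.05
```

```bash
python3 - <<'E'
from h import *
c=cam('scene'); cv2.imwrite('pics/scene5.png',c['px'])
a=cv2.resize(c['px'][180:250,295:375],(800,560),interpolation=cv2.INTER_CUBIC) if 0 else cv2.resize(c['px'][185:245,300:380],(800,600),interpolation=cv2.INTER_CUBIC)
cv2.imwrite('pics/c5.png',np.clip(a*1.7,0,255).astype(np.uint8))
plan(.5755,-.0165,.079,-4.2)
E
```

```text
pos [ 0.5757 -0.0157  0.1041] jaw -4.3 xdown [-0.004 -0.004 -1.   ] q6 -0.04 F [ 0.1  1.  -0.1] open 0.0497 t 7.15
 linear [ 0.0418 -0.      0.0011] roll(alt +-6) -0.004 deg 0.1
```

View pics/c5.png

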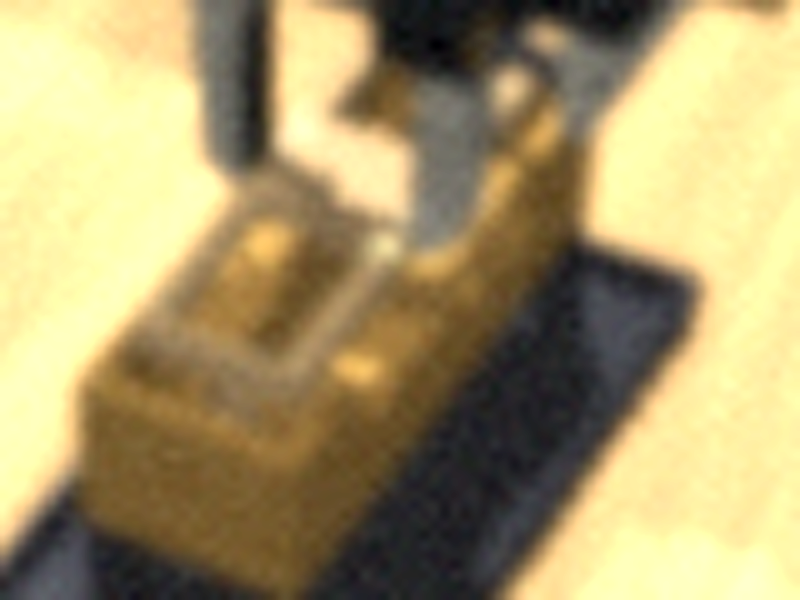

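```bash
python3 - <<'E'
from h import *
c=cam('scene'); y=np.radians(85.8); A=np.array([[np.sin(y),-np.cos(y)],[np.cos(y),np.sin(y)]])
def P(u,v,z): return A@(ray(c,u/10+300-.45,v/10+185-.45,z)[:2]-np.array([.5755,-.0163]))*1000
for n,u,v,z in(('sp left top',140,318,.1095),('sp front top',287,383,.1095),('sp left low',143,338,.0995),('sp front low',289,405,.0995),('sp right top',400,240,.1095),('sp mid-win left',270,175,.1095),('win near l',170,315,.1095),('win near r',275,360,.1095),('win far r',370,235,.1095),('win far l',275,190,.1095),
 ('blk left',85,382,.095),('blk front',285,470,.095)): print(n,P(u,v,z).round(1))
E
```

```text
sp left top [-18.7 -70.4]
sp front top [ 26.5 -72.8]
sp left low [-19.7 -67.7]
sp front low [ 26.  -70.7]
sp right top [ 26.4 -10.9]
sp mid-win left [-16.6  -5.1]
win near l [-12.5 -65.6]
win near r [ 19.7 -66.9]
win far r [ 18.5 -13. ]
win far l [-12.4  -9.7]
blk left [-27.  -85.4]
blk front [ 34.3 -87.8]
```

>>> apply_moves(series=[{"jaw":1,"linear":[0.0,0,0.0075],"roll":0},{"jaw":1,"linear":[0.0,0,0.0075],"roll":0},{"jaw":1,"linear":[0.008,0,0.0075],"roll":0},{"jaw":1,"linear":[0.015,0,0.0075],"roll":0},{"jaw":1,"linear":[0.02,0,0.0075],"roll":0},{"jaw":1,"linear":[0.025,0,0.0075],"roll":0},{"jaw":1,"linear":[0.025,0,0.0075],"roll":0}])

```text
t: 8.07
tool_pos: [0.5751, -0.0203, 0.0888]
orientation: [1.259, 1.173, -1.27]
force: [-0.1, -0.4, -1.0]
opening: 0.0496
```

```bash
python3 - <<'E'
from h import *
c=cam('scene'); cv2.imwrite('pics/scene6.png',c['px'])
a=cv2.resize(c['px'][185:245,300:380],(800,600),interpolation=cv2.INTER_CUBIC)
cv2.imwrite('pics/c6.png',np.clip(a*1.9,0,255).astype(np.uint8))
plan(.5752,-.0202,.079,-4.2)
E
```

```text
pos [ 0.5753 -0.0203  0.089 ] jaw -4.3 xdown [-0.004 -0.004 -1.   ] q6 -0.05 F [-1.   0.3 -0.8] open 0.0498 t 8.12
 linear [ 0.0167 -0.0001 -0.0002] roll(alt +-6) -0.004 deg 0.1
```

View pics/c6.png

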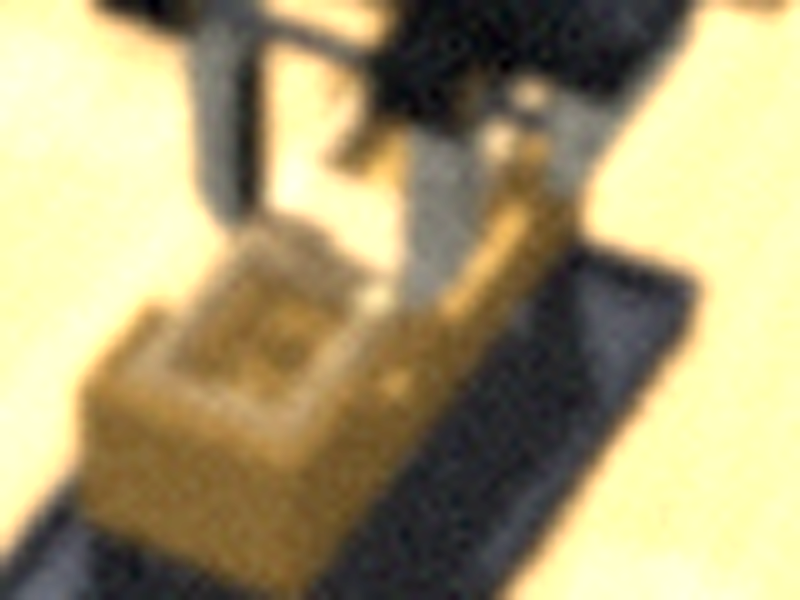

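>>> apply_moves(series=[{"jaw":1,"linear":[0.006,0,0],"roll":0},{"jaw":1,"linear":[0.011,0,0],"roll":0},{"jaw":1,"linear":[0.0145,0,0],"roll":0},{"jaw":1,"linear":[0.0155,0,0],"roll":0},{"jaw":1,"linear":[0.0155,0,0],"roll":0}])

```text
t: 8.75
tool_pos: [0.5753, -0.0203, 0.0798]
orientation: [1.259, 1.173, -1.269]
force: [-0.4, -0.4, -0.0]
opening: 0.0497
```

```bash
python3 - <<'E'
from h import *
plan(.5752,-.0202,.079,-4.2)
E
```

```text
pos [ 0.5753 -0.0203  0.0798] jaw -4.3 xdown [-0.004 -0.004 -1.   ] q6 -0.05 F [-0.4 -0.4 -0. ] open 0.0497 t 8.75
 linear [ 0.0013 -0.0001 -0.0002] roll(alt +-6) -0.004 deg 0.1
```

>>> apply_moves(series=[{"jaw":1,"linear":[0.001,0,0],"roll":0},{"jaw":1,"linear":[0.001,0,0],"roll":0},{"jaw":-1,"linear":[0.001,0,0],"roll":0},{"jaw":-1,"linear":[0.001,0,0],"roll":0},{"jaw":-1,"linear":[0.001,0,0],"roll":0},{"jaw":-1,"linear":[0.001,0,0],"roll":0},{"jaw":-1,"linear":[-0.05,0,0],"roll":0},{"jaw":-1,"linear":[-0.12,0,0],"roll":0},{"jaw":-1,"linear":[-0.12,-0.0,-0.2],"roll":0},{"jaw":-1,"linear":[-0.12,0,-0.3],"roll":0},{"jaw":-1,"linear":[-0.12,0,-0.4],"roll":0},{"jaw":-1,"linear":[-0.12,0,-0.5],"roll":0},{"jaw":-1,"linear":[-0.12,0,-0.5],"roll":0}])

```text
t: 10.38
tool_pos: [0.5978, 0.2817, 0.1505]
orientation: [1.259, 1.173, -1.268]
force: [0.9, -0.2, 1.5]
opening: 0.093
```

```bash
python3 - <<'E'
from h import *
c=cam('scene'); cv2.imwrite('pics/scene7.png',c['px'])
t=cam('top'); cv2.imwrite('pics/top7.png',t['px'])
a=cv2.resize(t['px'][165:215,285:365],(640,400),interpolation=cv2.INTER_CUBIC)
b=cv2.resize(c['px'][185:265,295:375],(200,200),interpolation=cv2.INTER_CUBIC)
o=np.zeros((600,640,3),np.uint8);o[:400]=a;o[400:,:200]=b
o[400:,200:520]=cv2.resize(c['px'][130:230,340:500],(320,200))
cv2.imwrite('pics/c7.png',np.clip(o*1.6,0,255).astype(np.uint8))
h=cv2.cvtColor(up(t['px']),cv2.COLOR_BGR2HSV).astype(int)
m=np.zeros(h.shape[:2],bool); m[172*4:198*4,205*4:268*4]=((h[...,1]>127)&(h[...,2]>70))[172*4:198*4,205*4:268*4]
print('guide',rect(t,m,.012))
plan(.5876,.3074,.17,4.6)
E
```

```text
guide (array([593.9, 243.2]), array([34.4, 54.8]), np.float32(19.8), array([593.9, 243.2], dtype=float32))
pos [0.5972 0.2844 0.1501] jaw -4.0 xdown [-0.005 -0.002 -1.   ] q6 0.44 F [-0.2  0.1  0.2] open 0.093 t 10.47
 linear [-0.0331 -0.0188 -0.0371] roll(alt +-6) -0.288 deg 8.6
```

View pics/c7.png

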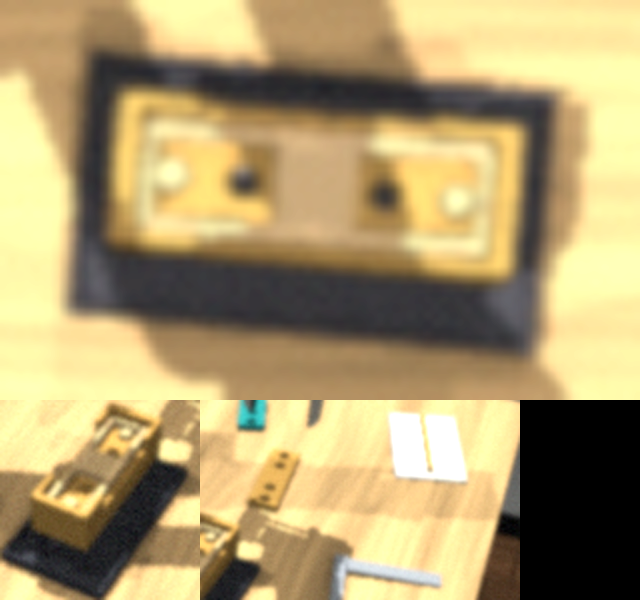

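>>> apply_moves(series=[{"jaw":-1,"linear":[0.05,-0.016,-0.0373],"roll":-0.28},{"jaw":-1,"linear":[0.14,-0.016,-0.0373],"roll":-0.28},{"jaw":-1,"linear":[0.2,-0.016,-0.0373],"roll":-0.28},{"jaw":-1,"linear":[0.23,-0.016,-0.0373],"roll":-0.28},{"jaw":-1,"linear":[0.243,-0.016,-0.0373],"roll":-0.28},{"jaw":-1,"linear":[0.243,-0.016,-0.0373],"roll":-0.28},{"jaw":1,"linear":[0.243,-0.016,-0.0373],"roll":-0.28},{"jaw":1,"linear":[0.243,-0.016,-0.0373],"roll":-0.28},{"jaw":1,"linear":[0.243,-0.016,-0.0373],"roll":-0.28},{"jaw":1,"linear":[0.243,-0.016,-0.0373],"roll":-0.28},{"jaw":1,"linear":[0.243,-0.016,-0.0373],"roll":-0.28},{"jaw":1,"linear":[0.243,-0.016,-0.0373],"roll":-0.28},{"jaw":1,"linear":[0.243,-0.016,-0.0373],"roll":-0.28},{"jaw":1,"linear":[0.243,-0.016,-0.0373],"roll":-0.28}], force=40)

```text
t: 12.22
tool_pos: [0.5886, 0.3071, 0.0044]
orientation: [1.149, 1.246, -1.157]
force: [0.7, 0.6, 0.7]
opening: 0.0494
```

```bash
python3 - <<'E'
from h import *
plan(.5755,-.0163,.15,-4.2)
E
```

```text
pos [0.5886 0.3071 0.0044] jaw 4.4 xdown [-0.004 -0.002 -1.   ] q6 0.33 F [0.7 0.6 0.7] open 0.0494 t 12.22
 linear [-0.2414 -0.0639  0.5362] roll(alt +-6) 0.286 deg -8.6
```

>>> apply_moves(series=[{"jaw":1,"linear":[-0.08,0,0],"roll":0},{"jaw":1,"linear":[-0.16,0,0],"roll":0},{"jaw":1,"linear":[-0.24,-0.005,0.04],"roll":0.28},{"jaw":1,"linear":[-0.24,-0.014,0.12],"roll":0.28},{"jaw":1,"linear":[-0.24,-0.024,0.2],"roll":0.28},{"jaw":1,"linear":[-0.24,-0.034,0.28],"roll":0.28},{"jaw":1,"linear":[-0.24,-0.043,0.36],"roll":0.28},{"jaw":1,"linear":[-0.24,-0.053,0.44],"roll":0.28},{"jaw":1,"linear":[-0.24,-0.064,0.5362],"roll":0.28},{"jaw":1,"linear":[-0.21,-0.064,0.5362],"roll":0.28},{"jaw":1,"linear":[-0.192,-0.064,0.5362],"roll":0.28},{"jaw":1,"linear":[-0.192,-0.064,0.5362],"roll":0.28},{"jaw":1,"linear":[-0.192,-0.064,0.5362],"roll":0.28}])

```text
t: 13.85
tool_pos: [0.5754, -0.0152, 0.1204]
orientation: [1.256, 1.178, -1.264]
force: [0.4, 1.1, -3.6]
opening: 0.0495
```

```bash
python3 - <<'E'
from h import *
c=cam('scene'); cv2.imwrite('pics/scene8.png',c['px'])
a=cv2.resize(c['px'][180:255,295:395],(800,600),interpolation=cv2.INTER_CUBIC)
cv2.imwrite('pics/c8.png',np.clip(a*1.7,0,255).astype(np.uint8))
plan(.5755,-.0163,.10,-4.2)
E
```

```text
pos [ 0.5757 -0.0153  0.1208] jaw -3.9 xdown [-0.004 -0.002 -1.   ] q6 -0.04 F [-0.1 -0.  -3.2] open 0.0492 t 13.9
 linear [ 0.0347 -0.0001  0.0015] roll(alt +-6) 0.009 deg -0.3
```

View pics/c8.png

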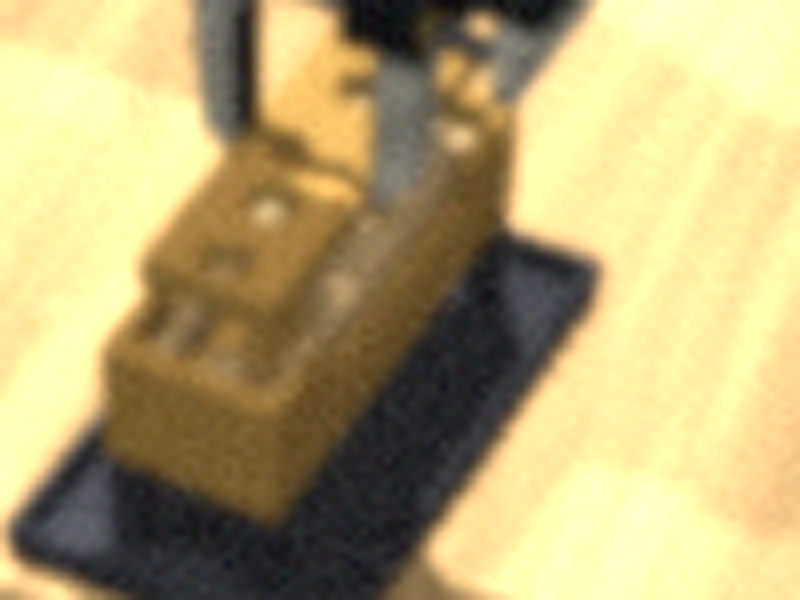

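```bash
python3 - <<'E'
from h import *
c=cam('scene'); y=np.radians(85.8); A=np.array([[np.sin(y),-np.cos(y)],[np.cos(y),np.sin(y)]])
def P(u,v,z): return A@(ray(c,u/8+295-.44,v/8+180-.44,z)[:2]-np.array([.5755,-.0163]))*1000
for n,u,v,z in(('g left top',147,262,.1284),('g front top',268,306,.1284),('g left low',148,284,.1164),('g front low',268,326,.1164),('bore1',220,257,.1284),('bore2',270,210,.1284),
 ('blk left',106,350,.095),('blk front',275,408,.095)): print(n,P(u,v,z).round(1))
E
```

```text
g left top [-17.3 -75. ]
g front top [ 26.6 -73.8]
g left low [-18.5 -73. ]
g front low [ 25. -71.]
bore1 [  2.  -61.6]
bore2 [  5.1 -34.1]
blk left [-26.5 -87.5]
blk front [ 34.6 -83.6]
```

>>> apply_moves(series=[{"jaw":1,"linear":[0.01,0,0.002],"roll":0},{"jaw":1,"linear":[0.02,0,0.002],"roll":0},{"jaw":1,"linear":[0.03,0,0.002],"roll":0},{"jaw":1,"linear":[0.037,0,0.002],"roll":0},{"jaw":1,"linear":[0.043,0,0.002],"roll":0},{"jaw":1,"linear":[0.047,0,0.002],"roll":0},{"jaw":1,"linear":[0.05,0,0.002],"roll":0},{"jaw":1,"linear":[0.0515,0,0.002],"roll":0},{"jaw":1,"linear":[0.0515,0,0.002],"roll":0}])

```text
t: 15.08
tool_pos: [0.5756, -0.0168, 0.0901]
orientation: [1.257, 1.177, -1.263]
force: [-0.3, -0.0, -3.1]
opening: 0.0493
```

```bash
python3 - <<'E'
from h import *
plan(.5755,-.0163,.089,-4.2)
E
```

```text
pos [ 0.5756 -0.0168  0.0901] jaw -4.0 xdown [-0.003 -0.002 -1.   ] q6 -0.05 F [-0.3 -0.  -3.1] open 0.0493 t 15.07
 linear [ 0.0019 -0.0003 -0.0008] roll(alt +-6) 0.008 deg -0.2
```

>>> apply_moves(series=[{"jaw":1,"linear":[0.0015,0,0],"roll":0},{"jaw":1,"linear":[0.0015,0,0],"roll":0},{"jaw":-1,"linear":[0.0015,0,0],"roll":0},{"jaw":-1,"linear":[0.0015,0,0],"roll":0},{"jaw":-1,"linear":[0.0015,0,0],"roll":0},{"jaw":-1,"linear":[0.0015,0,0],"roll":0},{"jaw":-1,"linear":[-0.05,0,0],"roll":0},{"jaw":-1,"linear":[-0.14,0,0],"roll":0},{"jaw":-1,"linear":[-0.2,-0.0,-0.1],"roll":0},{"jaw":-1,"linear":[-0.2,0,-0.2],"roll":0},{"jaw":-1,"linear":[-0.2,0,-0.3],"roll":0},{"jaw":-1,"linear":[-0.2,0,-0.36],"roll":0},{"jaw":-1,"linear":[-0.2,0,-0.36],"roll":0}])

```text
t: 16.7
tool_pos: [0.5905, 0.2018, 0.2094]
orientation: [1.254, 1.179, -1.261]
force: [0.2, -0.1, 0.2]
opening: 0.0928
```

```bash
python3 - <<'E'
from h import *
c=cam('scene'); cv2.imwrite('pics/scene9.png',c['px'])
t=cam('top'); cv2.imwrite('pics/top9.png',t['px'])
o=np.zeros((600,640,3),np.uint8)
o[:300]=cv2.resize(t['px'][165:240,280:440],(640,300),interpolation=cv2.INTER_CUBIC)
o[300:,:300]=cv2.resize(c['px'][180:270,290:380],(300,300),interpolation=cv2.INTER_CUBIC)
o[300:,300:640]=cv2.resize(c['px'][225:325,235:348],(340,300),interpolation=cv2.INTER_CUBIC)
cv2.imwrite('pics/c9.png',np.clip(o*1.6,0,255).astype(np.uint8))
plan(.614,-.277,.17,0)
E
```

```text
pos [0.5908 0.1988 0.2094] jaw -3.9 xdown [-0.004 -0.003 -1.   ] q6 0.31 F [0.6 0.2 0.2] open 0.0926 t 16.8
 linear [0.0677 0.0927 0.7883] roll(alt +-6) -0.13 deg 3.9
```

View pics/c9.png

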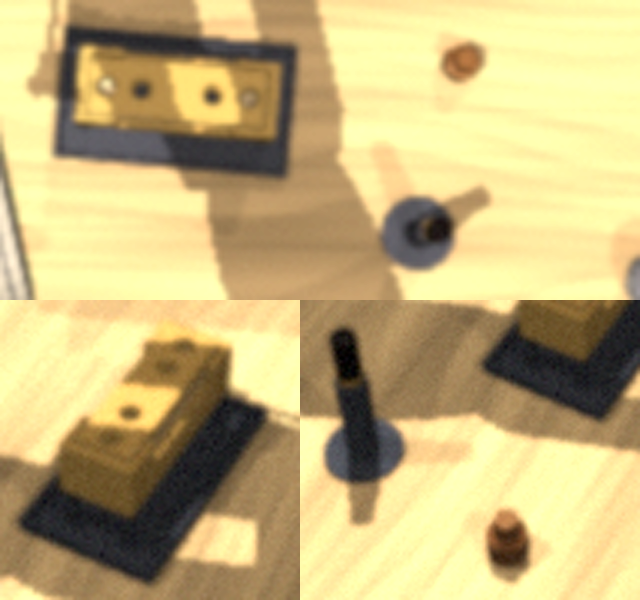

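```bash
python3 - <<'E'
from h import *
t=cam('top');c=cam('scene')
for z in(.024,.044):print('top',z,ray(t,395.75-.4,180.25-.4,z).round(4))
print('scene knob',ray(c,303.8-.4,297-.4,.044).round(4),'foot',ray(c,303.8-.4,(558-300)/3+225-.4,.0).round(4))
for n,cc,w in(('top',t,(386,406,170,192)),('scene',c,(290,320,285,325))):
    h=cv2.cvtColor(up(cc['px']),cv2.COLOR_BGR2HSV).astype(int)
    m=(h[...,1]>135)&(h[...,2]<150)&(h[...,0]<17); k=np.zeros_like(m);k[w[2]*4:w[3]*4,w[0]*4:w[1]*4]=1; m&=k
    v,u=np.nonzero(m); print(n,m.sum(),u.min()/4,u.max()/4,v.min()/4,v.max()/4,u.mean()/4,v.mean()/4, ray(cc,u.mean()/4-.4,v.mean()/4-.4,.022).round(4))
    print(rect(cc,m,.024))
# stand/drift
print('handle top (top)',ray(t,435/4+280-.4,228/4+165-.4,.144).round(4),'foot',ray(t,418/4+280-.4,233/4+165-.4,.003).round(4))
print('scene drift handle top',ray(c,(342-300)/3+235-.4,(333-300)/3+225-.4,.144).round(4),'scene foot',ray(c,(365-300)/3+235-.4,(450-300)/3+225-.4,.003).round(4))
E
```

```text
top 0.024 [ 0.6167 -0.2814  0.024 ]
top 0.044 [ 0.6142 -0.2779  0.044 ]
scene knob [ 0.6196 -0.278   0.044 ] foot [ 0.6221 -0.2867  0.    ]
top 884 391.25 399.75 176.5 184.5 395.4539027149321 180.41006787330318 [ 0.6163 -0.2806  0.022 ]
(array([ 615.6, -280.7]), array([29.5, 31.8]), np.float32(100.6), array([ 615.6, -280.7], dtype=float32))
scene 2882 297.5 310.5 295.5 313.75 303.81236988202636 304.88133240804996 [ 0.6219 -0.2843  0.022 ]
(array([ 622.5, -284.5]), array([30.4, 50.9]), np.float32(122.0), array([ 622.5, -284.5], dtype=float32))
handle top (top) [ 0.4573 -0.2374  0.144 ] foot [ 0.4572 -0.2444  0.003 ]
scene drift handle top [ 0.4584 -0.2409  0.144 ] scene foot [ 0.4624 -0.2444  0.003 ]
```

>>> apply_moves(series=[{"jaw":-1,"linear":[0,0.012,0.1],"roll":0},{"jaw":-1,"linear":[0,0.025,0.2],"roll":0},{"jaw":-1,"linear":[0,0.037,0.3],"roll":0},{"jaw":-1,"linear":[0,0.049,0.4],"roll":0},{"jaw":-1,"linear":[0,0.061,0.5],"roll":0},{"jaw":-1,"linear":[0,0.073,0.6],"roll":0},{"jaw":-1,"linear":[0,0.085,0.7],"roll":0},{"jaw":-1,"linear":[0,0.097,0.794],"roll":0},{"jaw":-1,"linear":[0.1,0.097,0.794],"roll":0},{"jaw":-1,"linear":[0.17,0.097,0.794],"roll":0},{"jaw":-1,"linear":[0.2,0.097,0.794],"roll":0},{"jaw":-1,"linear":[0.2,0.097,0.794],"roll":0}])

```text
t: 18.4
tool_pos: [0.6142, -0.2821, 0.0899]
orientation: [1.257, 1.177, -1.266]
force: [0.5, 0.5, 0.3]
opening: 0.0934
```

```bash
python3 - <<'E'
from h import *
plan(.6165,-.2805,.0275,-4)
c=cam('scene'); s=read_state()
o=np.zeros((600,600,3),np.uint8); o=cv2.resize(c['px'][240:320,265:345],(600,600),interpolation=cv2.INTER_CUBIC)
cv2.imwrite('pics/c10.png',np.clip(o*1.6,0,255).astype(np.uint8))
E
```

```text
pos [ 0.6142 -0.2821  0.0899] jaw -4.1 xdown [-0.005 -0.002 -1.   ] q6 -0.43 F [0.5 0.5 0.3] open 0.0934 t 18.4
 linear [ 0.1039  0.0042 -0.0032] roll(alt +-6) -0.002 deg 0.1
```

View pics/c10.png

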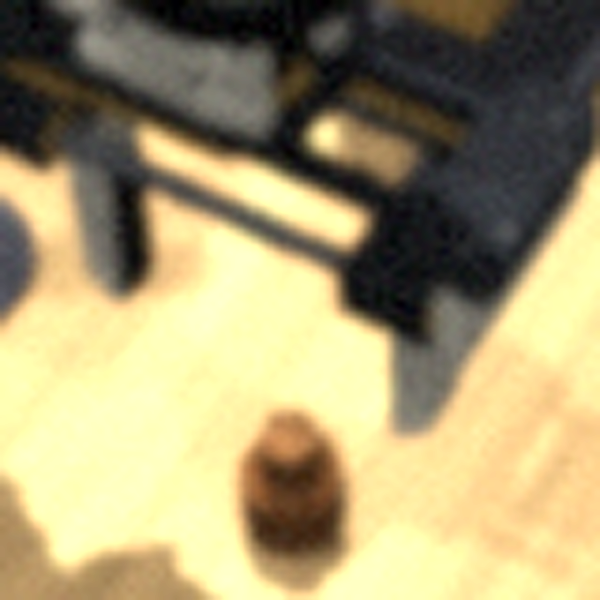

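>>> apply_moves(series=[{"jaw":-1,"linear":[0.04,0.004,-0.003],"roll":0},{"jaw":-1,"linear":[0.08,0.004,-0.003],"roll":0},{"jaw":-1,"linear":[0.102,0.004,-0.003],"roll":0},{"jaw":-1,"linear":[0.102,0.004,-0.003],"roll":0},{"jaw":1,"linear":[0.102,0.004,-0.003],"roll":0},{"jaw":1,"linear":[0.102,0.004,-0.003],"roll":0},{"jaw":1,"linear":[0.102,0.004,-0.003],"roll":0},{"jaw":1,"linear":[0.102,0.004,-0.003],"roll":0},{"jaw":1,"linear":[0.102,0.004,-0.003],"roll":0},{"jaw":1,"linear":[0.102,0.004,-0.003],"roll":0},{"jaw":1,"linear":[0.102,0.004,-0.003],"roll":0},{"jaw":1,"linear":[0.102,0.004,-0.003],"roll":0},{"jaw":1,"linear":[0.102,0.004,-0.003],"roll":0}], force=30)

```text
t: 20.08
tool_pos: [0.6178, -0.2811, 0.0307]
orientation: [1.257, 1.175, -1.265]
force: [-0.2, 0.1, 0.3]
opening: 0.0193
```

```bash
python3 - <<'E'
from h import *
plan(.5755,-.0168,.17,-4.2)
E
```

```text
pos [ 0.6178 -0.2811  0.0307] jaw -4.0 xdown [-0.003 -0.003 -1.   ] q6 -0.43 F [-0.2  0.1  0.3] open 0.0193 t 20.07
 linear [-0.2334 -0.102  -0.4336] roll(alt +-6) 0.005 deg -0.2
```

>>> apply_moves(series=[{"jaw":1,"linear":[-0.08,0,0],"roll":0},{"jaw":1,"linear":[-0.16,0,0],"roll":0},{"jaw":1,"linear":[-0.235,0,0],"roll":0},{"jaw":1,"linear":[-0.25,-0.02,-0.08],"roll":0},{"jaw":1,"linear":[-0.25,-0.038,-0.16],"roll":0},{"jaw":1,"linear":[-0.25,-0.056,-0.24],"roll":0},{"jaw":1,"linear":[-0.25,-0.075,-0.32],"roll":0},{"jaw":1,"linear":[-0.25,-0.094,-0.4],"roll":0},{"jaw":1,"linear":[-0.25,-0.102,-0.434],"roll":0},{"jaw":1,"linear":[-0.22,-0.102,-0.434],"roll":0},{"jaw":1,"linear":[-0.19,-0.102,-0.434],"roll":0},{"jaw":1,"linear":[-0.175,-0.102,-0.434],"roll":0},{"jaw":1,"linear":[-0.168,-0.102,-0.434],"roll":0},{"jaw":1,"linear":[-0.168,-0.102,-0.434],"roll":0}])

```text
t: 21.82
tool_pos: [0.5754, -0.0172, 0.1305]
orientation: [1.258, 1.175, -1.265]
force: [0.4, -0.1, -2.0]
opening: 0.0194
```

```bash
python3 - <<'E'
from h import *
plan(.5755,-.0168,.1277,-4.2)
E
```

```text
pos [ 0.5754 -0.0172  0.1305] jaw -4.1 xdown [-0.003 -0.003 -1.   ] q6 -0.04 F [ 0.4 -0.1 -2. ] open 0.0194 t 21.82
 linear [ 0.0046  0.0002 -0.0007] roll(alt +-6) 0.004 deg -0.1
```

>>> apply_moves(series=[{"jaw":1,"linear":[0.003,0,0],"roll":0},{"jaw":1,"linear":[0.0043,0,0],"roll":0},{"jaw":1,"linear":[0.0048,0,0],"roll":0},{"jaw":1,"linear":[0.0048,0,0],"roll":0},{"jaw":-1,"linear":[0.0048,0,0],"roll":0},{"jaw":-1,"linear":[0.0048,0,0],"roll":0},{"jaw":-1,"linear":[0.0048,0,0],"roll":0},{"jaw":-1,"linear":[0.0048,0,0],"roll":0},{"jaw":-1,"linear":[-0.05,0,0],"roll":0},{"jaw":-1,"linear":[-0.14,0,0],"roll":0},{"jaw":-1,"linear":[-0.18,0,0],"roll":0},{"jaw":-1,"linear":[-0.18,0,-0.1],"roll":0},{"jaw":-1,"linear":[-0.18,0,-0.2],"roll":0},{"jaw":-1,"linear":[-0.18,0,-0.3],"roll":0},{"jaw":-1,"linear":[-0.18,0,-0.3],"roll":0}])

```text
t: 23.7
tool_pos: [0.588, 0.167, 0.2376]
orientation: [1.255, 1.178, -1.261]
force: [0.0, -0.9, 0.4]
opening: 0.093
```

```bash
python3 - <<'E'
from h import *
c=cam('scene'); cv2.imwrite('pics/scene11.png',c['px'])
t=cam('top'); cv2.imwrite('pics/top11.png',t['px'])
o=np.zeros((600,800,3),np.uint8)
o[:400]=cv2.resize(t['px'][175:235,285:405],(800,400),interpolation=cv2.INTER_CUBIC)
o[400:,:400]=cv2.resize(c['px'][170:230,280:400],(400,200),interpolation=cv2.INTER_CUBIC)
o[400:,400:]=cv2.resize(c['px'][228:288,200:320],(400,200),interpolation=cv2.INTER_CUBIC)
cv2.imwrite('pics/c11.png',np.clip(o*1.6,0,255).astype(np.uint8))
plan(.4575,-.2435,.21,-4.2)
E
```

```text
pos [0.5884 0.1632 0.2377] jaw -4.0 xdown [-0.004 -0.004 -1.   ] q6 0.26 F [ 0.2 -0.2  0.1] open 0.0931 t 23.8
 linear [ 0.0493 -0.1703  0.6912] roll(alt +-6) 0.007 deg -0.2
```

View pics/c11.png

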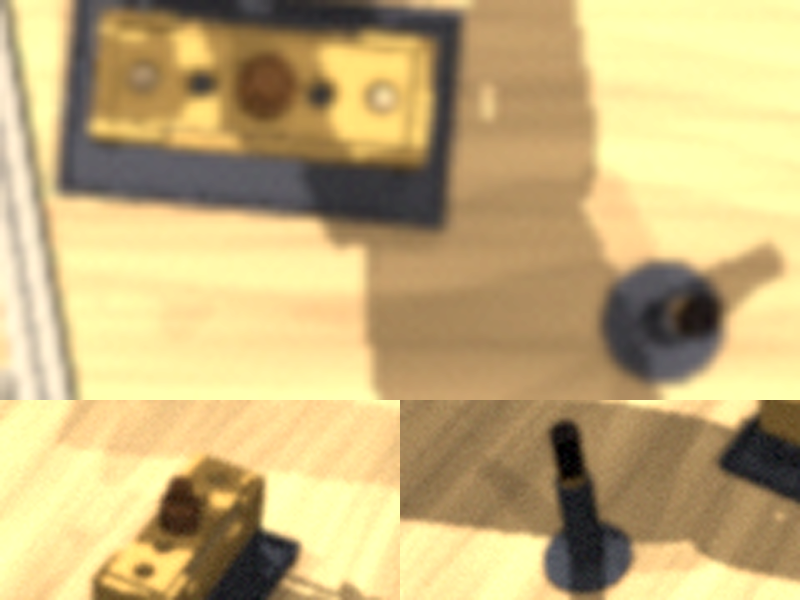

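>>> apply_moves(series=[{"jaw":-1,"linear":[0,-0.025,0.1],"roll":0},{"jaw":-1,"linear":[0,-0.05,0.2],"roll":0},{"jaw":-1,"linear":[0,-0.074,0.3],"roll":0},{"jaw":-1,"linear":[0,-0.099,0.4],"roll":0},{"jaw":-1,"linear":[0,-0.123,0.5],"roll":0},{"jaw":-1,"linear":[0,-0.148,0.6],"roll":0},{"jaw":-1,"linear":[0,-0.17,0.6925],"roll":0},{"jaw":-1,"linear":[0.046,-0.17,0.6925],"roll":0},{"jaw":-1,"linear":[0.046,-0.17,0.6925],"roll":0},{"jaw":-1,"linear":[0.046,-0.17,0.6925],"roll":0}])

```text
t: 25.05
tool_pos: [0.4574, -0.2445, 0.2127]
orientation: [1.256, 1.175, -1.265]
force: [0.1, 0.2, 0.9]
opening: 0.093
```

```bash
python3 - <<'E'
from h import *
c=cam('scene')
o=cv2.resize(c['px'][205:295,215:305],(600,600),interpolation=cv2.INTER_CUBIC)
cv2.imwrite('pics/c12.png',np.clip(o*1.9,0,255).astype(np.uint8))
t=cv2.imread('pics/top11.png'); T=cam('top')
for u,v in((143,76),(382,97),(202,82),(320,94)): print(ray(T,u/6.667+285-.43,v/6.667+175-.43,.097).round(4))
plan(.4575,-.2443,.099,-4.2)
E
```

```text
[0.5796 0.0481 0.097 ]
[ 0.5708 -0.0791  0.097 ]
[0.577  0.0167 0.097 ]
[ 0.5718 -0.0462  0.097 ]
pos [ 0.4582 -0.2443  0.2133] jaw -3.9 xdown [-0.002 -0.005 -1.   ] q6 -0.52 F [-0.2 -0.1  1. ] open 0.0927 t 25.15
 linear [ 0.1905 -0.0008 -0.0008] roll(alt +-6) 0.008 deg -0.3
```

View pics/c12.png

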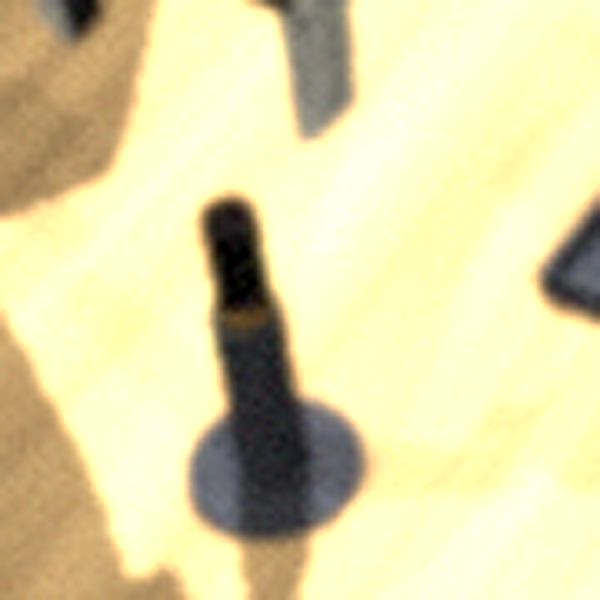

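>>> apply_moves(series=[{"jaw":-1,"linear":[0.06,-0.001,-0.001],"roll":0},{"jaw":-1,"linear":[0.12,-0.001,-0.001],"roll":0},{"jaw":-1,"linear":[0.17,-0.001,-0.001],"roll":0},{"jaw":-1,"linear":[0.188,-0.001,-0.001],"roll":0},{"jaw":-1,"linear":[0.188,-0.001,-0.001],"roll":0},{"jaw":1,"linear":[0.188,-0.001,-0.001],"roll":0},{"jaw":1,"linear":[0.188,-0.001,-0.001],"roll":0},{"jaw":1,"linear":[0.188,-0.001,-0.001],"roll":0},{"jaw":1,"linear":[0.188,-0.001,-0.001],"roll":0},{"jaw":1,"linear":[0.188,-0.001,-0.001],"roll":0},{"jaw":1,"linear":[0.188,-0.001,-0.001],"roll":0},{"jaw":1,"linear":[0.188,-0.001,-0.001],"roll":0},{"jaw":1,"linear":[0.188,-0.001,-0.001],"roll":0},{"jaw":1,"linear":[0.188,-0.001,-0.001],"roll":0}], force=50)

```text
t: 26.9
tool_pos: [0.4574, -0.2441, 0.1004]
orientation: [1.255, 1.174, -1.263]
force: [0.3, 0.3, -0.6]
opening: 0.0212
```

```bash
python3 - <<'E'
from h import *
plan(.5709,-.0800,.24,-4.2)
E
```

```text
pos [ 0.4574 -0.2441  0.1004] jaw -3.9 xdown [-0.002 -0.004 -1.   ] q6 -0.52 F [ 0.3  0.3 -0.6] open 0.0212 t 26.9
 linear [-0.2342  0.1695 -0.2848] roll(alt +-6) 0.008 deg -0.3
```

>>> apply_moves(series=[{"jaw":1,"linear":[-0.05,0,0],"roll":0},{"jaw":1,"linear":[-0.11,0,0],"roll":0},{"jaw":1,"linear":[-0.17,0,0],"roll":0},{"jaw":1,"linear":[-0.21,0,0],"roll":0},{"jaw":1,"linear":[-0.21,0.04,-0.07],"roll":0},{"jaw":1,"linear":[-0.21,0.085,-0.14],"roll":0},{"jaw":1,"linear":[-0.21,0.128,-0.215],"roll":0},{"jaw":1,"linear":[-0.21,0.1695,-0.285],"roll":0},{"jaw":1,"linear":[-0.19,0.1695,-0.285],"roll":0},{"jaw":1,"linear":[-0.175,0.1695,-0.285],"roll":0},{"jaw":1,"linear":[-0.175,0.1695,-0.285],"roll":0},{"jaw":1,"linear":[-0.175,0.1695,-0.285],"roll":0}])

```text
t: 28.4
tool_pos: [0.5705, -0.0811, 0.2046]
orientation: [1.256, 1.173, -1.265]
force: [-0.5, -0.0, -0.9]
opening: 0.0212
```

```bash
python3 - <<'E'
from h import *
c=cam('scene')
o=cv2.resize(c['px'][180:260,285:365],(600,600),interpolation=cv2.INTER_CUBIC)
cv2.imwrite('pics/c13.png',np.clip(o*1.8,0,255).astype(np.uint8))
plan(.5709,-.0800,.21,-4.2)
E
```

```text
pos [ 0.5707 -0.081   0.205 ] jaw -4.0 xdown [-0.002 -0.005 -1.   ] q6 -0.16 F [-0.3 -0.5 -0.8] open 0.0215 t 28.45
 linear [-0.0084  0.0002 -0.0016] roll(alt +-6) 0.006 deg -0.2
```

View pics/c13.png

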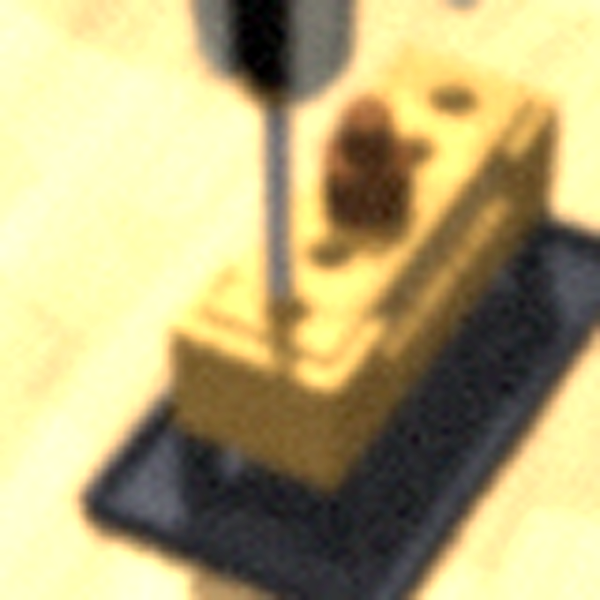

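```bash
python3 - <<'E'
from h import *
c=cam('scene')
def q(x,y,z): return ((proj(c,[x,y,z])-[285,180]+.45)*7.5).round(0)
x,y=.5707,-.081
print('underside',q(x,y,.1986),'tip',q(x,y,.1086)); 
u=np.array([.0732,.9973]);o=np.array([.5755,-.0162])
for d in(-64,-32,32,64): print('bore',d,q(*(o+u*d/1000),.097))
for dy in(-.005,.005): print(dy,q(x,y+dy,.1086),q(x+dy,y,.1086))
print([ray(c,a/7.5+285-.45,b/7.5+180-.45,.097).round(4) for a,b in((328,250),(455,98),(290,305))])
E
```

```text
underside [268.  89.] tip [272. 286.]
bore -64 [274. 309.]
bore -32 [319. 254.]
bore 32 [403. 150.]
bore 64 [444. 101.]
-0.005 [266. 295.] [259. 282.]
0.005 [278. 277.] [285. 291.]
[array([ 0.5753, -0.045 ,  0.097 ]), array([0.5834, 0.051 , 0.097 ]), array([ 0.5751, -0.076 ,  0.097 ])]
```

>>> apply_moves(series=[{"jaw":1,"linear":[0.0,0,-0.0016],"roll":0},{"jaw":1,"linear":[0.0,0,-0.0016],"roll":0},{"jaw":1,"linear":[0.01,0,-0.0016],"roll":0},{"jaw":1,"linear":[0.02,0,-0.0016],"roll":0},{"jaw":1,"linear":[0.028,0,-0.0016],"roll":0},{"jaw":1,"linear":[0.034,0,-0.0016],"roll":0},{"jaw":1,"linear":[0.04,0,-0.0016],"roll":0},{"jaw":1,"linear":[0.04,0,-0.0016],"roll":0}])

```text
t: 29.5
tool_pos: [0.5707, -0.08, 0.1807]
orientation: [1.256, 1.173, -1.264]
force: [-0.7, -0.5, -1.7]
opening: 0.0213
```

```bash
python3 - <<'E'
from h import *
plan(.5709,-.0800,.1464,-4.2)
E
```

```text
pos [ 0.5707 -0.08    0.1807] jaw -4.0 xdown [-0.002 -0.005 -1.   ] q6 -0.15 F [-0.7 -0.5 -1.7] open 0.0213 t 29.5
 linear [ 0.0572  0.0004 -0.0003] roll(alt +-6) 0.006 deg -0.2
```

Tip at about 84 mm with no contact, so it is inside the guide bore. Next I push.

>>> apply_moves(series=[{"jaw":1,"linear":[0.007,0,0],"roll":0},{"jaw":1,"linear":[0.014,0,0],"roll":0},{"jaw":1,"linear":[0.02,0,0],"roll":0},{"jaw":1,"linear":[0.026,0,0],"roll":0},{"jaw":1,"linear":[0.032,0,0],"roll":0}])

```text
t: 30.12
tool_pos: [0.5707, -0.0801, 0.1613]
orientation: [1.256, 1.173, -1.264]
force: [0.2, -0.2, 1.9]
opening: 0.0213
```

>>> apply_moves(series=[{"jaw":1,"linear":[0.006,0,0],"roll":0},{"jaw":1,"linear":[0.012,0,0],"roll":0},{"jaw":1,"linear":[0.018,0,0],"roll":0},{"jaw":1,"linear":[0.024,0,0],"roll":0},{"jaw":1,"linear":[0.028,0,0],"roll":0},{"jaw":1,"linear":[0.028,0,0],"roll":0}])

```text
t: 30.88
tool_pos: [0.5705, -0.0801, 0.144]
orientation: [1.256, 1.173, -1.264]
force: [1.6, -0.8, -2.4]
opening: 0.0212
```

```bash
python3 - <<'E'
from h import *
c=cam('scene'); cv2.imwrite('pics/scene14.png',c['px'])
plan(.5709,-.0800,.1464,-4.2)
E
```

```text
pos [ 0.5705 -0.0801  0.1441] jaw -4.0 xdown [-0.002 -0.005 -1.   ] q6 -0.15 F [ 3.2 -0.4 -3.6] open 0.0213 t 30.93
 linear [-0.0039  0.0006 -0.0002] roll(alt +-6) 0.006 deg -0.2
```

>>> apply_moves(series=[{"jaw":1,"linear":[0.004,0,0],"roll":0},{"jaw":1,"linear":[0.008,0,0],"roll":0},{"jaw":1,"linear":[0.008,0,0],"roll":0},{"jaw":1,"linear":[-0.02,0,0],"roll":0},{"jaw":1,"linear":[-0.06,0,0],"roll":0},{"jaw":1,"linear":[-0.12,0,0],"roll":0},{"jaw":1,"linear":[-0.18,0,0],"roll":0},{"jaw":1,"linear":[-0.21,0,0],"roll":0},{"jaw":1,"linear":[-0.21,0,0],"roll":0}])

```text
t: 32.05
tool_pos: [0.5714, -0.0797, 0.2719]
orientation: [1.257, 1.171, -1.263]
force: [1.0, -0.4, -1.2]
opening: 0.0213
```

```bash
python3 - <<'E'
from h import *
c=cam('scene'); cv2.imwrite('pics/scene15.png',c['px']); t=cam('top'); cv2.imwrite('pics/top15.png',t['px'])
plan(.5802,.0478,.26,-4.2)
# rod/handle junction and tip: sample column along predicted rod, biased +1.3px
s=read_state();p=s['tool_pos']
for z in(.0,-.005,-.02,-.05,-.08,-.09,-.094,-.098,-.102,-.106):
    u=proj(c,[p[0],p[1],p[2]+z])+[1.3,-.4]; r,k=int(round(u[1])),int(round(u[0])); print(z,(k,r),c['px'][r,k-2:k+3].sum(1))
# pale pixels beneath the block in the tray, scene: compare with before
b=cv2.imread('pics/scene11.png').astype(int); d=np.abs(c['px'].astype(int)-b).sum(2)
h=cv2.cvtColor(c['px'],cv2.COLOR_BGR2HSV)
A=np.array([proj(c,P) for P in((.5709-.06,-.13,.014),(.5709+.07,-.13,.014),(.5709+.07,-.02,.014),(.5709-.06,-.02,.014))]);print('tray near px',A.round(0).tolist())
E
```

```text
pos [ 0.5702 -0.0794  0.2687] jaw -4.0 xdown [-0.004 -0.004 -1.   ] q6 -0.15 F [-0.2 -0.3 -1.5] open 0.0212 t 32.15
 linear [ 0.0136  0.0018 -0.2127] roll(alt +-6) 0.006 deg -0.2
0.0 (321, 168) [28 12 23 25 83]
-0.005 (321, 169) [76 52 38 63 95]
-0.02 (321, 174) [326 241 179 178 226]
-0.05 (322, 184) [259 204 189 228 297]
-0.08 (322, 194) [331 236 206 232 291]
-0.09 (322, 197) [344 241 211 243 338]
-0.094 (322, 198) [355 270 232 270 353]
-0.098 (322, 199) [394 322 313 339 390]
-0.102 (322, 200) [429 407 404 410 417]
-0.106 (322, 201) [456 456 443 437 448]
tray near px [[294.0, 248.0], [337.0, 263.0], [353.0, 236.0], [312.0, 222.0]]
```

>>> apply_moves(series=[{"jaw":1,"linear":[0,0,-0.08],"roll":0},{"jaw":1,"linear":[0,0.001,-0.16],"roll":0},{"jaw":1,"linear":[0,0.0018,-0.2127],"roll":0},{"jaw":1,"linear":[0.0,0.0018,-0.2127],"roll":0},{"jaw":1,"linear":[0.05,0.0018,-0.2127],"roll":0},{"jaw":1,"linear":[0.09,0.0018,-0.2127],"roll":0},{"jaw":1,"linear":[0.1,0.0018,-0.2127],"roll":0},{"jaw":1,"linear":[0.1,0.0018,-0.2127],"roll":0}])

```text
t: 33.15
tool_pos: [0.5795, 0.047, 0.2076]
orientation: [1.255, 1.176, -1.267]
force: [-0.8, 0.7, -0.4]
opening: 0.0211
```

```bash
python3 - <<'E'
from h import *
plan(.5802,.0478,.181,-4.2)
c=cam('scene'); cv2.imwrite('pics/scene16.png',c['px'])
E
```

```text
pos [0.5795 0.047  0.2076] jaw -4.1 xdown [-0.006 -0.004 -1.   ] q6 0.07 F [-0.8  0.7 -0.4] open 0.0211 t 33.15
 linear [ 0.0443  0.0013 -0.0017] roll(alt +-6) 0.005 deg -0.1
```

>>> apply_moves(series=[{"jaw":1,"linear":[0.006,0.0012,-0.0012],"roll":0},{"jaw":1,"linear":[0.016,0.0012,-0.0012],"roll":0},{"jaw":1,"linear":[0.024,0.0012,-0.0012],"roll":0},{"jaw":1,"linear":[0.032,0.0012,-0.0012],"roll":0},{"jaw":1,"linear":[0.04,0.0012,-0.0012],"roll":0},{"jaw":1,"linear":[0.044,0.0012,-0.0012],"roll":0},{"jaw":1,"linear":[0.044,0.0012,-0.0012],"roll":0}])

```text
t: 34.08
tool_pos: [0.5807, 0.0476, 0.182]
orientation: [1.256, 1.175, -1.266]
force: [0.8, -0.2, -0.4]
opening: 0.0213
```

>>> apply_moves(series=[{"jaw":1,"linear":[0.007,0,0],"roll":0},{"jaw":1,"linear":[0.014,0,0],"roll":0},{"jaw":1,"linear":[0.021,0,0],"roll":0},{"jaw":1,"linear":[0.028,0,0],"roll":0},{"jaw":1,"linear":[0.034,0,0],"roll":0},{"jaw":1,"linear":[0.04,0,0],"roll":0}])

```text
t: 34.83
tool_pos: [0.5807, 0.0475, 0.1578]
orientation: [1.256, 1.175, -1.266]
force: [0.4, -0.2, 2.3]
opening: 0.0213
```

>>> apply_moves(series=[{"jaw":1,"linear":[0.007,0,0],"roll":0},{"jaw":1,"linear":[0.014,0,0],"roll":0},{"jaw":1,"linear":[0.02,0,0],"roll":0},{"jaw":1,"linear":[0.026,0,0],"roll":0},{"jaw":1,"linear":[0.032,0,0],"roll":0},{"jaw":1,"linear":[0.032,0,0],"roll":0}])

```text
t: 35.58
tool_pos: [0.5804, 0.0475, 0.138]
orientation: [1.256, 1.175, -1.266]
force: [2.7, 1.0, -2.3]
opening: 0.0214
```

>>> apply_moves(series=[{"jaw":1,"linear":[-0.03,0,0],"roll":0},{"jaw":1,"linear":[-0.08,0,0],"roll":0},{"jaw":1,"linear":[-0.15,0,0],"roll":0},{"jaw":1,"linear":[-0.21,0,0],"roll":0},{"jaw":1,"linear":[-0.21,0,0],"roll":0}])

```text
t: 36.2
tool_pos: [0.5827, 0.048, 0.2695]
orientation: [1.259, 1.17, -1.261]
force: [0.3, 0.2, -1.9]
opening: 0.0212
```

```bash
python3 - <<'E'
from h import *
c=cam('scene'); cv2.imwrite('pics/scene17.png',c['px']); cv2.imwrite('pics/top17.png',cam('top')['px'])
s=read_state();p=s['tool_pos']
for z in(-.08,-.09,-.094,-.098,-.102,-.106):
    u=proj(c,[p[0],p[1],p[2]+z])+[1.3,-.4]; r,k=int(round(u[1])),int(round(u[0])); print(z,(k,r),c['px'][r,k-2:k+3].sum(1))
plan(.4574,-.2441,.22,-4)
E
```

```text
-0.08 (346, 168) [338 265 209 195 264]
-0.09 (346, 171) [317 255 195 221 281]
-0.094 (346, 172) [328 283 245 254 308]
-0.098 (346, 173) [360 331 315 316 342]
-0.102 (346, 174) [377 376 357 368 355]
-0.106 (346, 175) [386 382 380 373 370]
pos [0.5809 0.048  0.2646] jaw -4.0 xdown [-0.004 -0.004 -1.   ] q6 0.07 F [-0.1  0.1 -1.9] open 0.0216 t 36.3
 linear [ 0.0772 -0.1707  0.4997] roll(alt +-6) -0.002 deg 0.0
```

>>> apply_moves(series=[{"jaw":1,"linear":[0,-0.03,0.09],"roll":0},{"jaw":1,"linear":[0,-0.06,0.18],"roll":0},{"jaw":1,"linear":[0,-0.093,0.27],"roll":0},{"jaw":1,"linear":[0,-0.123,0.36],"roll":0},{"jaw":1,"linear":[0,-0.153,0.45],"roll":0},{"jaw":1,"linear":[0,-0.1707,0.4997],"roll":0},{"jaw":1,"linear":[0.04,-0.1707,0.4997],"roll":0},{"jaw":1,"linear":[0.06,-0.1707,0.4997],"roll":0},{"jaw":1,"linear":[0.06,-0.1707,0.4997],"roll":0},{"jaw":1,"linear":[0.06,-0.1707,0.4997],"roll":0}])

```text
t: 37.55
tool_pos: [0.4577, -0.2436, 0.2306]
orientation: [1.255, 1.175, -1.265]
force: [0.5, -0.3, -0.5]
opening: 0.0217
```

```bash
python3 - <<'E'
from h import *
c=cam('scene'); cv2.imwrite('pics/scene18.png',c['px']); t=cam('top'); cv2.imwrite('pics/top18.png',t['px'])
o=np.zeros((600,800,3),np.uint8)
o[:300,:480]=cv2.resize(t['px'][165:215,285:365],(480,300),interpolation=cv2.INTER_CUBIC)
o[300:,:400]=cv2.resize(c['px'][190:265,290:390],(400,300),interpolation=cv2.INTER_CUBIC)
o[300:,400:]=cv2.resize(c['px'][205:280,215:315],(400,300),interpolation=cv2.INTER_CUBIC)
o[:300,480:]=cv2.resize(cv2.imread('pics/scene11.png')[190:265,295:375],(320,300),interpolation=cv2.INTER_CUBIC)
cv2.imwrite('pics/c14.png',np.clip(o*2.,0,255).astype(np.uint8))
plan(.4574,-.2441,.1004,-3.9)
E
```

```text
pos [ 0.458  -0.2439  0.2312] jaw -4.0 xdown [-0.003 -0.005 -1.   ] q6 -0.51 F [ 0.3  0.3 -1.2] open 0.0217 t 37.65
 linear [ 0.218  -0.0003 -0.0007] roll(alt +-6) -0.003 deg 0.1
```

View pics/c14.png

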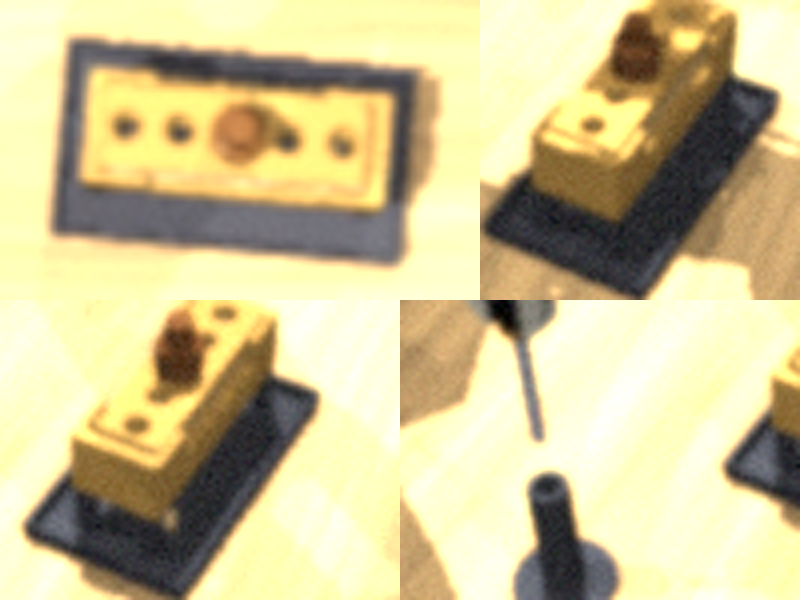

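>>> apply_moves(series=[{"jaw":1,"linear":[0.03,-0.0005,0],"roll":0},{"jaw":1,"linear":[0.055,-0.0005,0],"roll":0},{"jaw":1,"linear":[0.07,-0.0005,0],"roll":0},{"jaw":1,"linear":[0.085,-0.0005,0],"roll":0},{"jaw":1,"linear":[0.085,-0.0005,0],"roll":0}])

```text
t: 38.28
tool_pos: [0.457, -0.2438, 0.1792]
orientation: [1.255, 1.175, -1.266]
force: [0.7, 0.6, -1.0]
opening: 0.0213
```

>>> apply_moves(series=[{"jaw":1,"linear":[0.03,0,0],"roll":0},{"jaw":1,"linear":[0.06,0,0],"roll":0},{"jaw":1,"linear":[0.09,0,0],"roll":0},{"jaw":1,"linear":[0.115,0,0],"roll":0},{"jaw":1,"linear":[0.125,0,0],"roll":0},{"jaw":1,"linear":[0.13,0,0],"roll":0},{"jaw":1,"linear":[0.13,0,0],"roll":0}])

```text
t: 39.15
tool_pos: [0.4569, -0.2443, 0.1015]
orientation: [1.255, 1.175, -1.265]
force: [0.4, 0.5, -1.1]
opening: 0.0214
```

```bash
python3 - <<'E'
from h import *
plan(.4574,-.2441,.1004,-3.9)
E
```

```text
pos [ 0.4569 -0.2443  0.1015] jaw -4.0 xdown [-0.004 -0.004 -1.   ] q6 -0.51 F [ 0.4  0.5 -1.1] open 0.0214 t 39.15
 linear [ 0.0018  0.0008 -0.0004] roll(alt +-6) -0.003 deg 0.1
```

Still hanging freely about 1 mm above its seat. I set it down, release, and clear away.

>>> apply_moves(series=[{"jaw":1,"linear":[0.0015,0.0004,0],"roll":0},{"jaw":1,"linear":[0.002,0.0004,0],"roll":0},{"jaw":1,"linear":[0.002,0.0004,0],"roll":0},{"jaw":-1,"linear":[0.002,0.0004,0],"roll":0},{"jaw":-1,"linear":[0.002,0.0004,0],"roll":0},{"jaw":-1,"linear":[0.002,0.0004,0],"roll":0},{"jaw":-1,"linear":[0.002,0.0004,0],"roll":0},{"jaw":-1,"linear":[-0.06,0,0],"roll":0},{"jaw":-1,"linear":[-0.14,0,0],"roll":0},{"jaw":-1,"linear":[-0.2,0,0],"roll":0},{"jaw":-1,"linear":[-0.25,0,0],"roll":0},{"jaw":-1,"linear":[-0.25,-0.02,-0.1],"roll":0},{"jaw":-1,"linear":[-0.25,-0.02,-0.2],"roll":0},{"jaw":-1,"linear":[-0.25,-0.02,-0.3],"roll":0},{"jaw":-1,"linear":[-0.25,-0.02,-0.4],"roll":0},{"jaw":-1,"linear":[-0.25,-0.02,-0.5],"roll":0},{"jaw":-1,"linear":[-0.25,0,-0.6],"roll":0},{"jaw":-1,"linear":[-0.25,0,-0.7],"roll":0},{"jaw":-1,"linear":[-0.25,0,-0.7],"roll":0}])

```text
t: 41.52
tool_pos: [0.4862, 0.1792, 0.2492]
orientation: [1.252, 1.179, -1.262]
force: [-0.3, 0.2, -0.6]
opening: 0.093
```

```bash
python3 - <<'E'
from h import *
t=cam('top'); c=cam('scene'); cv2.imwrite('pics/topF.png',t['px']); cv2.imwrite('pics/sceneF.png',c['px'])
def dif(n,cc,w):
    b=cv2.imread(n); x0,x1,y0,y1=w; return np.abs(cc['px'][y0:y1,x0:x1].astype(int)-b[y0:y1,x0:x1]).sum(2)
def blob(px,w,f):
    h=cv2.cvtColor(px,cv2.COLOR_BGR2HSV).astype(int); x0,x1,y0,y1=w; v,u=np.nonzero(f(h[y0:y1,x0:x1])); return len(u),(u.mean()+x0).round(1),(v.mean()+y0).round(1),u.min()+x0,u.max()+x0,v.min()+y0,v.max()+y0
blk=lambda h:h[...,2]<30
t0=cv2.imread('pics/top11.png');c0=cv2.imread('pics/scene11.png')
for n,a,b,w in(('top',t0,t['px'],(375,400,212,232)),('scene',c0,c['px'],(235,275,225,285))):
    print(n,'drift black before',blob(a,w,blk),'after',blob(b,w,blk))
red=lambda h:(h[...,1]>135)&(h[...,2]<150)&(h[...,0]<16)
print('weight',blob(t0,(315,335,180,196),red),blob(t['px'],(315,335,180,196),red))
# under-block search for maple in tray (scene)
h=cv2.cvtColor(up(c['px']),cv2.COLOR_BGR2HSV).astype(int)
for u,v in((143,76),(382,97),(202,82),(320,94)):
    a,b=int(u/6.667+285-.4),int(v/6.667+175-.4); print('bore',(a,b),t0[b,a],t['px'][b,a])
plan(.45,.1,.25,0)
E
```

```text
top drift black before (31, np.float64(387.6), np.float64(221.9), np.int64(382), np.int64(391), np.int64(219), np.int64(224)) after (34, np.float64(387.3), np.float64(222.0), np.int64(382), np.int64(391), np.int64(219), np.int64(225))
scene drift black before (359, np.float64(253.2), np.float64(260.2), np.int64(246), np.int64(264), np.int64(235), np.int64(284)) after (352, np.float64(253.1), np.float64(260.5), np.int64(246), np.int64(260), np.int64(235), np.int64(284))
weight (52, np.float64(324.5), np.float64(187.5), np.int64(321), np.int64(328), np.int64(184), np.int64(191)) (57, np.float64(324.4), np.float64(186.8), np.int64(321), np.int64(328), np.int64(183), np.int64(191))
bore (306, 185) [ 62  87 105] [36 49 60]
bore (341, 189) [ 85 118 136] [43 61 75]
bore (314, 186) [35 53 65] [36 50 61]
bore (332, 188) [32 44 52] [32 42 50]
pos [0.4866 0.1757 0.2493] jaw -3.9 xdown [-0.004 -0.005 -1.   ] q6 0.32 F [ 0.7 -0.5 -0.1] open 0.0928 t 41.62
 linear [-0.0002 -0.0523  0.13  ] roll(alt +-6) -0.13 deg 3.9
```

```bash
python3 - <<'E'
import cv2,numpy as np
t=cv2.imread('pics/topF.png');c=cv2.imread('pics/sceneF.png')
o=np.zeros((600,800,3),np.uint8)
o[:200,:]=cv2.resize(t[90:250,100:520],(800,305),interpolation=cv2.INTER_AREA)[50:250]
o[200:,:480]=cv2.resize(c[190:270,290:386],(480,400),interpolation=cv2.INTER_CUBIC)
o[200:,480:]=cv2.resize(t[170:230,300:348],(320,400),interpolation=cv2.INTER_CUBIC)
cv2.imwrite('pics/c15.png',np.clip(o*1.9,0,255).astype(np.uint8))
E
python3 - <<'E'
from h import *
print(close_job())
E
```

```text
the job is handed in; nothing more can be done
None
```

I finished the whole sequence and handed the job in at about 42 s of the 192 s allowed; no verdict is reported, so success is not confirmed. Spacer, guide and weight are stacked in the jig. I pushed the drift through both outer bores, where the only two plugs were (y = ±64 mm), and hung it back in its stand.

**Last checks**
- **Plugs:** Each push took the tip to about 42–43 mm above the bench, well below the balls at 59.5 mm, and the drift did not slip in the grip. From above, both outer bores turned from pale to dark. A pale object shows under the block at the front of the tray, probably one of the plugs; I did not see the second one in the tray.
- **Stack:** The guide lies in the pocket and went in without resistance. The weight stands upright, within about 4 mm of the middle by pixel estimate, and did not shift during the pushing.
- **Drift:** After release its position in both cameras matches the picture taken before I picked it up, to within 0.3 pixel.
- **Robot:** It finished clear, with the gripper open.

**Disagreed or not checked**
- **Camera mismatch:** The two cameras differ by about 5 mm in x. I worked from the top camera and judged fits by relative position within one view.
- **Spacer offset:** My first estimate of where the spacer sat in the grip was about 3 mm off along its length. I corrected it before lowering.
- **Final picture:** The viewer refused it because the 16-picture limit was reached. The drift, weight and bore checks after release rest on pixel measurements. I took no numeric measurement of the try square, lever or tin; the robot was never near them.

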